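# Load the grinding pallet and start the machine

## Task

Put every aluminium collar that is on the bench onto a post of its own on the grey pallet, each turned so that the flat in its bore meets the flat of the post and it drops fully down. Then slide the loaded pallet straight into the machine until it is fully home against the stop, and lastly turn the switch clockwise to its end stop. Leave the bottle, the wrench and the steel block where they are.

Things in the scene. Friction and masses are not known exactly. Their poses are not given: they have to be found in the camera images.
- collar1: aluminium octagon block, 60 mm across flats, 30 mm thick, 0.15 kg, lying flat (absent in some starts); upright through bore 38 mm in diameter with one flat 11 mm from the axis. Faces alike: either may be up. Origin at the block's centre, 15 mm above its support; z along the bore, +x from the axis to the bore's flat. Outer flats, 25 mm long, face x, y and the diagonals
- collar2: aluminium octagon block, 60 mm across flats, 30 mm thick, 0.15 kg, lying flat (absent in some starts); upright through bore 38 mm in diameter with one flat 11 mm from the axis. Faces alike: either may be up. Origin at the block's centre, 15 mm above its support; z along the bore, +x from the axis to the bore's flat. Outer flats, 25 mm long, face x, y and the diagonals
- collar3: aluminium octagon block, 60 mm across flats, 30 mm thick, 0.15 kg, lying flat (absent in some starts); upright through bore 38 mm in diameter with one flat 11 mm from the axis. Faces alike: either may be up. Origin at the block's centre, 15 mm above its support; z along the bore, +x from the axis to the bore's flat. Outer flats, 25 mm long, face x, y and the diagonals
- collar4: aluminium octagon block, 60 mm across flats, 30 mm thick, 0.15 kg, lying flat (absent in some starts); upright through bore 38 mm in diameter with one flat 11 mm from the axis. Faces alike: either may be up. Origin at the block's centre, 15 mm above its support; z along the bore, +x from the axis to the bore's flat. Outer flats, 25 mm long, face x, y and the diagonals
- pallet: loose grey pallet on the bench before the machine: plate 200 x 200 x 12 mm, 0.45 kg, with four upright steel D posts; on its -y side a tongue 110 mm wide (to y -158 mm) with an upright dark grip bar. Origin at the underside centre of the square plate, z up; its +y edge enters the machine first
- post1 (a point): foot of a D post, on the pallet's top at its x -50, y 50 mm. 26 mm tall, top 4 mm tapered, radius 17.5 mm with one flat 9 mm from its axis facing the pallet's +x (this point's +x). A collar drops only with its bore flat on the same side (within about 0.12 rad), else it rides on the tip, 26 mm too high. Any collar fits any post, one to a post
- post2 (a point): foot of a D post, on the pallet's top at its x 50, y 50 mm. 26 mm tall, top 4 mm tapered, radius 17.5 mm with one flat 9 mm from its axis facing the pallet's +x (this point's +x). A collar drops only with its bore flat on the same side (within about 0.12 rad), else it rides on the tip, 26 mm too high. Any collar fits any post, one to a post
- post3 (a point): foot of a D post, on the pallet's top at its x -50, y -50 mm. 26 mm tall, top 4 mm tapered, radius 17.5 mm with one flat 9 mm from its axis facing the pallet's +x (this point's +x). A collar drops only with its bore flat on the same side (within about 0.12 rad), else it rides on the tip, 26 mm too high. Any collar fits any post, one to a post
- post4 (a point): foot of a D post, on the pallet's top at its x 50, y -50 mm. 26 mm tall, top 4 mm tapered, radius 17.5 mm with one flat 9 mm from its axis facing the pallet's +x (this point's +x). A collar drops only with its bore flat on the same side (within about 0.12 rad), else it rides on the tip, 26 mm too high. Any collar fits any post, one to a post
- grip (a point): middle of the pallet's grip bar, 45 mm above the pallet's underside; the bar is 80 mm long (pallet x), 14 mm thick (pallet y) and its top is 62 mm above the pallet's underside; axes as the pallet's
- machine: fixed cream and black grinding machine. Origin on the bench, middle of the feed mouth; +y into the machine. Chamber 206 wide, 62 high inside, floor the bench, clear roof (top at 72), stop 185 mm in; two steel guides 30 high splay out 40 in front of the mouth. Housing 194 high from 190 in. Black switch box 80 x 90, 60 high, beside the chamber: middle at x -166, y 80 mm
- dock (a point): where the pallet's origin comes when the pallet is home against the stop: on the bench, 85 mm inside the mouth; axes as the machine's, so that the pallet's x and y then lie along these
- switch (a joint): angle of the rotary switch on the switch box: 0 is off, it turns clockwise seen from above to its end stop at 1.2 (on); stays where it is left, takes about 0.04 N m
- switch_grip (a point): on the switch's upright axis, at the height to grip its white bar: the bar is 49 mm long, 14 mm thick, and its top is 7 mm above this point, about 105 mm above the bench. Turns with the switch; x lies along the bar
- coolant: white bottle 66 mm in diameter, 170 mm tall, standing on the bench; not to be disturbed; origin at its underside
- wrench: steel wrench 180 mm long lying on the bench; not to be disturbed; origin at the middle
- vblock: steel clamping block 70 x 60 x 45 mm; not to be disturbed; origin at its underside
There are look-alikes about, which are no part of the job. What is shaped like the collar1 but yellow is not meant. What is shaped like the collar4 but blue is not meant.

How it is judged:
By the outcome, as a careful person would: the job done as asked, in the order asked, and still so for the second after the job is handed in, with the robot touching nothing.
Of collar1, collar2, collar3, collar4 only 3 to 4 are there at a start; the rules pass over those that are not, and their reading is None.
At some moment in a run one of collar1, collar2, collar3, collar4 may be knocked a few centimetres aside while the robot is not near it.
Once in a run the grip may slacken for a moment while it holds something.
It also fails if it takes over 210 s, if anything falls off the work surface, if the arm or the gripper's body presses on something with over 40 N, if the wrist force passes 120 N, or if a joint passes its speed limit or range.

## Robot

A 6-joint arm with a two-finger parallel gripper is mounted at the origin on the work surface. World frame = base frame: x ahead of the robot, y to its left, z up, the work surface at z = 0. Lengths are in m, angles in rad, forces in N, time in s.
With the tool pointing down it reaches from about 0.375 to 0.9 m from the base axis. Payload 3.1 kg.
Tool frame: the origin (TCP) lies between the finger pads; the fingertips stand 17 mm ahead of it and the grasp point (between the pads) lies 2 mm behind it (robot.nose_length is the distance from the TCP to the fingertips, in m); z points along the fingers, y is the line along which they close (so a half turn about z gives the same grasp; the last joint's range is limited). The gripper opens to 87 mm and grips with 3 to 60 N. Pads are 19 mm wide; open, the fingers measure 117 mm over their backs; the gripper's body (75 mm by 190 mm) begins 51 mm behind the grasp point.
Start: joints at [-1.46, 0.527, 1.433, -0, 1.181, -0.178], TCP at [0.178, -0.599, 0.24] pointing down, gripper open.
Joint ranges: [-3.08, 3.08], [-0.75, 2.2], [0.22, 2.44], [-1.43, 4.57], [0, 2.65], [-2.85, 2.85]. Speed limits (rad/s): [2.79, 2.79, 3.14, 3.14, 3.14, 3.14].

## Interface

Orientations are given as a unit quaternion [x, y, z, w].
In Python, from rig import robot, cams gives the robot as it stands.
- The arm moves only by the shell command python3 -m pendant 'ROWS' [FORCE]. ROWS is JSON, a list of rows, each an object with "jaw": the opening, from 0 (shut) to 1 (fully open); "linear": the shift along the tool's x, y, z in cm, a list of three; "twist": the turn about the tool's z in degrees. A call has 1 to 12 rows; each row shifts and turns the commanded pose from where the row before left it, along the tool's axes as they then stand; what a row does not reach is not made up. A row lasts 1/12 s, in which the tool goes at most 41.7 mm and 7.16 degrees, less where a joint would pass 70% of its speed; a pose out of reach is approached as far as the arm can. A call is refused whole if a number of a shift passes 4.17 or a number of a turn 7.16, either way. A call with a gripper value outside its range is refused whole. The fingers move at their own pace and stop on an object; FORCE is the grip in N (left out, the last holds). Time passes only in rows, so rows that do not move let the fingers close. It gives the time, the measured TCP pose, the force, the opening and the grip force at its end, in the units of the state.
- robot.get_obs(): the state, without advancing time (a new reading comes with each control period).
- cams.camera(name): name is "side" or "top" or "wrist"; returns a dict with "color" (384x512x3 uint8, blue, green, red), "depth" (384x512 float32, m along the optical axis (not along the pixel's ray), 0 where there is no reading), "fov_y" (degrees; the focal length in pixels is half the picture's height over the tangent of half this angle, whatever the lens; pixels are square), "cx", "cy" (the principal point, pixels), "view" (4x4, takes a point from world to camera coordinates). Camera axes: x right, y down, z forward; pixel columns grow to the right and rows downward; lengths in m; the calibration is good to about 2 mm. The wrist camera is an equidistant fisheye: a pixel r from the principal point sees the ray r / f radians off the axis. A picture is of the moment at which its call begins.
- robot.hand_in(): hands the job in; it is judged then, once.
The state is a dict: "time": time; "q": joint angles; "joint_velocities": joint speeds; "joint_torque": joint torques, N m; "position": TCP position; "tool_rot": TCP orientation; "ft_force": force on the tool from outside, world axes, zero at the start; "moment": the same for the moment, N m; "grip_width": finger opening in m; "grip_force": force on a finger pad.
Only numpy, scipy, OpenCV 4.12 (cv2) and the standard library are available. Lean on these libraries where they do the work, as an engineer would, in place of code of your own. Each camera call takes 0.05 s, during which the arm holds its last target. There are 200 camera calls.

## Working session

There is one attempt and no reset: what is moved stays moved. The work goes in short steps, Python scripts to look and compute and a shell command to move; the robot and the scene stay as the last step left them, time stands still between calls to the robot, and variables do not carry over. Pictures are saved under pics/ and viewed, at most 14 in all, crops included, and the job is handed in when it is done.

```bash
ls; mkdir -p pics; cat > h.py <<'E'
import numpy as np, cv2
from rig import robot, cams
def shot(n):
    c=cams.camera(n); return c
def f_of(c): return c["color"].shape[0]/2/np.tan(np.radians(c["fov_y"])/2)
def ray(c,u,v,fish=False):
    f=f_of(c); x,y=(u-c["cx"])/f,(v-c["cy"])/f
    if fish:
        r=np.hypot(x,y); d=np.array([np.sin(r)*x/max(r,1e-9),np.sin(r)*y/max(r,1e-9),np.cos(r)])
    else: d=np.array([x,y,1.])
    V=np.array(c["view"]); R,t=V[:3,:3],V[:3,3]
    return -R.T@t, R.T@d
def onz(c,u,v,z,fish=False):
    o,d=ray(c,u,v,fish); return o+d*(z-o[2])/d[2]
def proj(c,p):
    V=np.array(c["view"]); q=V[:3,:3]@np.array(p)+V[:3,3]; f=f_of(c); return q[0]/q[2]*f+c["cx"],q[1]/q[2]*f+c["cy"]
E
python3 - <<'E'
from h import *
for n in ["top","side","wrist"]:
    c=shot(n); cv2.imwrite(f"pics/{n}0.png",c["color"]); print(n,c["fov_y"],c["cx"],c["cy"],np.round(c["view"],3).tolist())
    np.save(f"pics/{n}0d.npy",c["depth"])
a=cv2.imread("pics/top0.png");cv2.imwrite("pics/top0x.png",cv2.resize(a,(800,600),interpolation=cv2.INTER_CUBIC))
print(robot.get_obs())
E
```

```text
pics
top 56.42382298831483 256.5296541696028 186.79888599336044 [[-0.019, -1.0, -0.012, -0.041], [-0.998, 0.019, -0.052, 0.578], [0.052, 0.011, -0.999, 1.013], [0.0, 0.0, 0.0, 1.0]]
side 51.92088359836807 259.9673775539053 186.3970128127622 [[-0.997, -0.08, 0.017, 0.582], [-0.065, 0.645, -0.762, 0.15], [0.05, -0.76, -0.648, 1.189], [0.0, 0.0, 0.0, 1.0]]
wrist 65.70646984690485 257.2385298779789 190.04985533715433 [[0.286, -0.958, -0.001, -0.625], [-0.917, -0.273, 0.291, -0.036], [-0.279, -0.083, -0.957, 0.391], [0.0, 0.0, 0.0, 1.0]]
{'time': 0.15, 'q': array([-1.46048124e+00,  5.28268426e-01,  1.43360078e+00, -3.40635835e-06,
        1.18139665e+00, -1.78503691e-01]), 'joint_velocities': array([ 0.00081424, -0.00264942, -0.00438462, -0.00128082, -0.00150509,
        0.00168927]), 'joint_torque': array([ 4.78854909e-04, -4.40433097e+01, -1.76840794e+01,  6.33662380e-02,
        5.53086761e-02, -1.15450225e-04]), 'position': array([ 0.17797848, -0.59857075,  0.23878899]), 'tool_rot': array([ 9.89590632e-01,  1.43908584e-01,  2.69435619e-05, -8.36167877e-04]), 'ft_force': array([-0.42787598, -0.38503088, -0.12324075]), 'moment': array([ 0.05067716,  0.00942128, -0.06007612]), 'grip_force': 0.0, 'grip_width': 0.08724853305487011}
```

View pics/top0x.png

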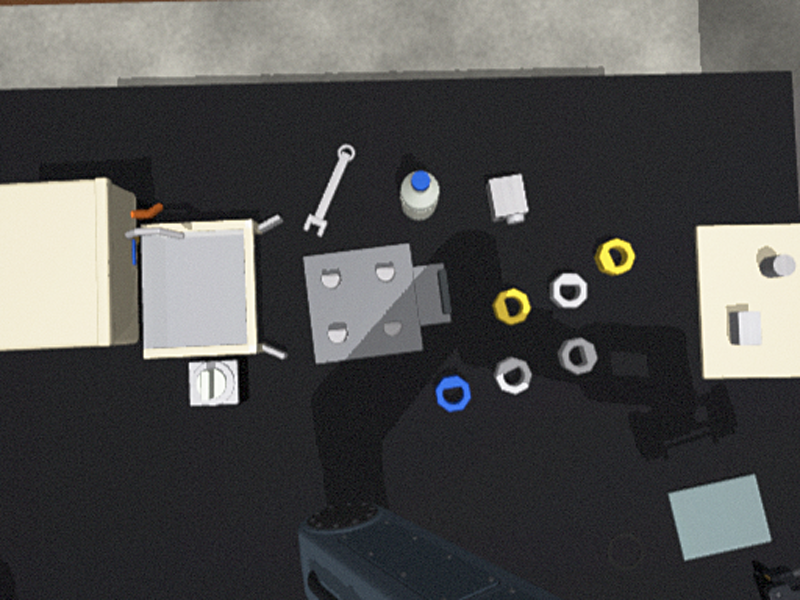

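View pics/side0.png

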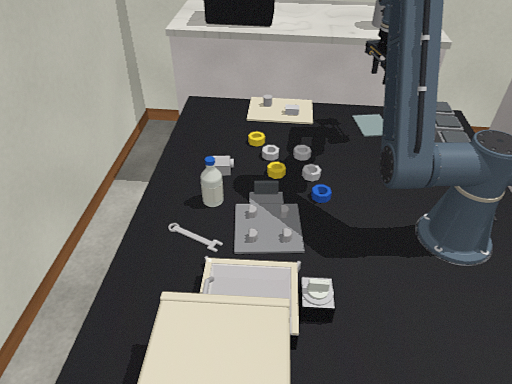

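Top view (800x600): three silver collars, at (569,290), (513,375) and (578,355). The look-alikes are yellow at (615,256) and (512,306) and blue at (453,393). The pallet is near (362,303), the machine mouth near x=255 and the switch at (213,382). Next I measure all of these.

```bash
cat >> h.py <<'E'
def cloud(c):
    d=c["depth"]; f=f_of(c); v,u=np.mgrid[:d.shape[0],:d.shape[1]]
    p=np.stack([(u-c["cx"])/f*d,(v-c["cy"])/f*d,d],-1); V=np.array(c["view"]); w=(p-V[:3,3])@V[:3,:3]; w[d==0]=np.nan
    return w
def blob(c,u,v,z,win=17):
    """grey/bright collar near pixel: outer contour centre, octagon angle, bore-flat direction"""
    u,v=int(u),int(v); sc=6
    g=c["color"][v-win:v+win+1,u-win:u+win+1].max(2); g=cv2.resize(g,None,fx=sc,fy=sc,interpolation=cv2.INTER_CUBIC)
    t,m=cv2.threshold(g,0,255,cv2.THRESH_OTSU)
    cs,h=cv2.findContours(m,cv2.RETR_CCOMP,cv2.CHAIN_APPROX_NONE)
    i=max(range(len(cs)),key=lambda k:cv2.contourArea(cs[k]) if h[0][k][3]<0 else 0)
    ch=[k for k in range(len(cs)) if h[0][k][3]==i]; j=max(ch,key=lambda k:cv2.contourArea(cs[k])) if ch else None
    W=lambda q:np.array([onz(c,u-win+(a+.5)/sc-.5,v-win+(b+.5)/sc-.5,z)[:2] for a,b in q[:,0]])
    return W(cs[i]),(W(cs[j]) if j is not None else None)
def goto(x,y,z,yaw,o=None):
    """tool-axis shift (cm) and twist (deg); yaw = world angle of tool y, deg"""
    from scipy.spatial.transform import Rotation as Ro
    o=o or robot.get_obs(); R=Ro.from_quat(o["tool_rot"]).as_matrix()
    d=R.T@(np.array([x,y,z])-o["position"])*100
    cy=np.degrees(np.arctan2(R[1,1],R[0,1])); tw=-((yaw-cy+90)%180-90)
    return np.round(d,2),np.round(tw,1)
E
python3 - <<'E'
from h import *
c=shot("top")
for (u,v) in [(569,290),(513,375),(578,355)]:
    o,b=blob(c,u*.64,v*.64,.03); mo=(o.min(0)+o.max(0))/2
    print(np.round(mo,3),np.round(np.ptp(o,axis=0),3), b is not None and (np.round(b.mean(0)-mo,4)))
w=cloud(c); Z=w[...,2]
for n,p in dict(pal=(362,350),coll=(569,274),table=(360,450),sw=(213,382),swbox=(196,400),mach=(100,260),roof=(200,300)).items(): print(n,np.round(w[int(p[1]*.64),int(p[0]*.64)],3))
# pallet corners z=.012
for n,p,z in [("palTL",(304,256),.012),("palTR",(410,244),.012),("palBR",(422,350),.012),("palBL",(315,363),.012),("barT",(442,264),.062),("barB",(449,314),.062),("mouthT",(252,222),.07),("mouthB",(258,355),.07),("inT",(145,222),.07),("inB",(145,357),.07),("p1",(337,327),.038),("p2",(330,272),.038),("p3",(393,321),.038),("p4",(385,265),.038),("swA",(208,366),.105),("swB",(210,397),.105)]:
    print(n,np.round(onz(c,p[0]*.64,p[1]*.64,z)[:2],3))
col=c["color"]; cv2.imwrite("pics/cropA.png",cv2.resize(col[140:260,270:420],(750,600),interpolation=cv2.INTER_CUBIC))
cv2.imwrite("pics/cropB.png",cv2.resize(col[130:270,80:300],(800,509),interpolation=cv2.INTER_CUBIC))
E
```

```text
[ 0.574 -0.356] [0.062 0.061] [-0.0022  0.0001]
[ 0.422 -0.25 ] [0.065 0.064] [-0.0008 -0.0019]
[ 0.456 -0.369] [0.065 0.065] [-0.0006  0.0021]
pal [0.472 0.023 0.011]
coll [ 0.604 -0.357  0.027]
table [ 0.288  0.03  -0.002]
sw [0.427 0.272 0.083]
swbox [0.392 0.31  0.06 ]
mach [0.626 0.405 0.196]
roof [0.567 0.299 0.069]
palTL [0.647 0.126]
palTR [ 0.666 -0.071]
palBR [ 0.47  -0.089]
palBL [0.45  0.108]
barT [ 0.622 -0.126]
barB [ 0.534 -0.136]
mouthT [0.702 0.206]
mouthB [0.469 0.197]
inT [0.706 0.395]
inB [0.469 0.394]
p1 [0.515 0.063]
p2 [0.614 0.075]
p3 [ 0.524 -0.037]
p4 [ 0.625 -0.025]
swA [0.454 0.272]
swB [0.403 0.268]
```

View pics/cropA.png

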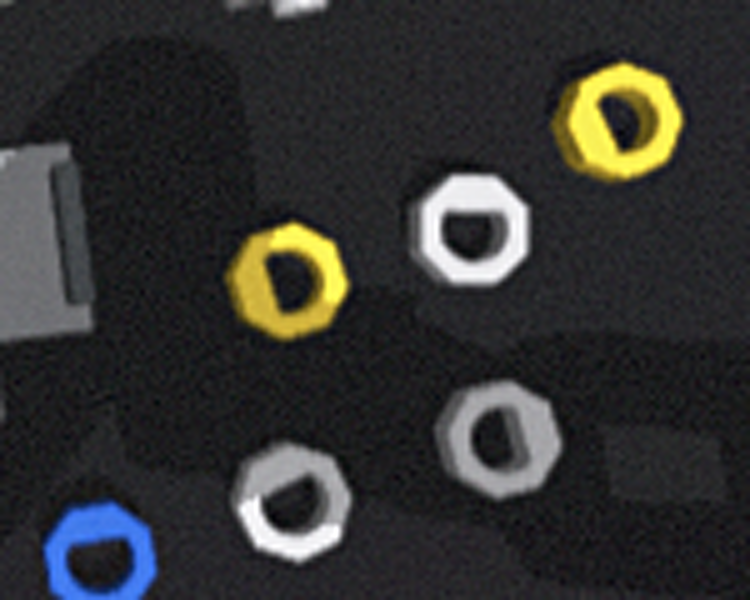

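View pics/cropB.png

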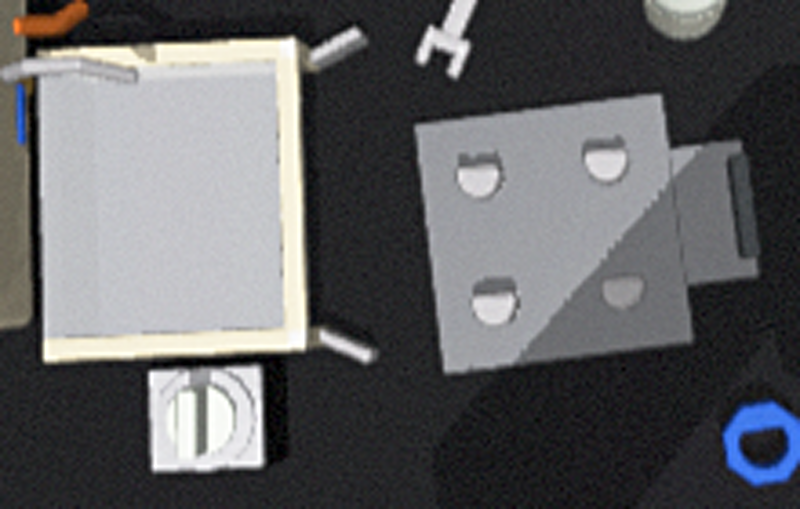

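Crop A: collar A at (470,230), with its bore flat toward image up; B at (295,500), flat up and slightly left; C at (500,440), flat to the right. All three are bare aluminium. The yellow ones at (290,280) and (620,120) and the blue one at (100,550) are the look-alikes. Crop B: the pallet posts are at (480,180), (605,162), (495,305) and (622,292), with their flats toward image up. Next I move above the collars.

```bash
python3 -c "
from h import *
print(goto(.48,-.33,.2,-90))"
```

```text
(array([ 36.6 , -17.15,   3.92]), np.float64(16.5))
```

```bash
python3 -m pendant '[{"jaw":1,"linear":[3.05,-1.43,0.33],"twist":0},{"jaw":1,"linear":[3.05,-1.43,0.33],"twist":0},{"jaw":1,"linear":[3.05,-1.43,0.33],"twist":0},{"jaw":1,"linear":[3.05,-1.43,0.33],"twist":0},{"jaw":1,"linear":[3.05,-1.43,0.33],"twist":0},{"jaw":1,"linear":[3.05,-1.43,0.33],"twist":0},{"jaw":1,"linear":[3.05,-1.43,0.33],"twist":0},{"jaw":1,"linear":[3.05,-1.43,0.33],"twist":0},{"jaw":1,"linear":[3.05,-1.43,0.33],"twist":0},{"jaw":1,"linear":[3.05,-1.43,0.33],"twist":0},{"jaw":1,"linear":[3.05,-1.43,0.33],"twist":0},{"jaw":1,"linear":[3.05,-1.43,0.33],"twist":0}]' 30
python3 -m pendant '[{"jaw":1,"linear":[0,0,0],"twist":5.5},{"jaw":1,"linear":[0,0,0],"twist":5.5},{"jaw":1,"linear":[0,0,0],"twist":5.5},{"jaw":1,"linear":[0,0,0],"twist":0}]'
python3 - <<'E'
from h import *
c=shot("wrist"); cv2.imwrite("pics/w1.png",c["color"])
for x,y in [(.574,-.356),(.422,-.25),(.456,-.369)]:
    V=np.array(c["view"]);q=V[:3,:3]@np.array([x,y,.03])+V[:3,3];r=np.arctan2(np.hypot(*q[:2]),q[2]);k=f_of(c)*r/np.hypot(*q[:2]);print(q[0]*k+c["cx"],q[1]*k+c["cy"])
E
```

```text
time: 1.2
position: [0.481, -0.329, 0.1997]
tool_rot: [0.99, 0.144, -0.0, -0.0]
ft_force: [0.6, -0.4, 1.1]
grip_width: 0.0871
grip_force: 0.0
time: 1.53
position: [0.4802, -0.3299, 0.1997]
tool_rot: [1.0, 0.0, -0.0, -0.0]
ft_force: [0.8, -0.4, -0.4]
grip_width: 0.0873
grip_force: 0.0
281.7982340564607 89.51860672280951
188.7756449745935 224.3735790279747
291.5517238321915 197.11944785387473
```

View pics/w1.png

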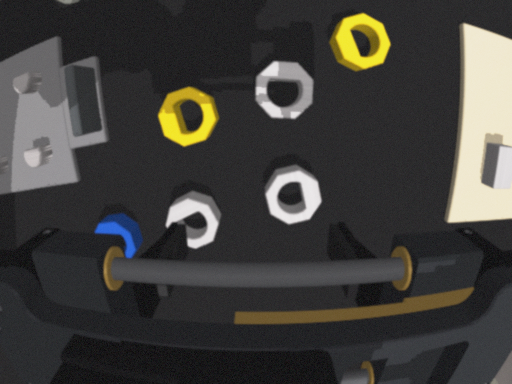

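```bash
cat >> h.py <<'E'
def wcloud(c):
    d=c["depth"]; f=f_of(c); v,u=np.mgrid[:d.shape[0],:d.shape[1]]
    x,y=(u-c["cx"])/f,(v-c["cy"])/f; r=np.maximum(np.hypot(x,y),1e-9); k=np.tan(r)/r
    p=np.stack([x*k*d,y*k*d,d],-1); V=np.array(c["view"]); w=(p-V[:3,3])@V[:3,:3]; w[d==0]=np.nan
    return w
def grid(c,x,y,lo,hi,R=.05,s=.0005):
    """height mask (lo<z<hi) and brightness resampled on a world grid around x,y, rows=+x.. (row=x, col=y)"""
    w=wcloud(c) if c.get("fish",1) else cloud(c)
    z=(lo+hi)/2; n=int(2*R/s)+1; ax=np.linspace(-R,R,n); X,Y=np.meshgrid(x+ax,y+ax,indexing="ij")
    V=np.array(c["view"]); q=np.stack([X,Y,np.full_like(X,z)],-1)@V[:3,:3].T+V[:3,3]; f=f_of(c)
    if c.get("fish",1): h=np.hypot(q[...,0],q[...,1]); k=f*np.arctan2(h,q[...,2])/np.maximum(h,1e-9)
    else: k=f/q[...,2]
    mu,mv=(q[...,0]*k+c["cx"]).astype(np.float32),(q[...,1]*k+c["cy"]).astype(np.float32)
    hz=cv2.remap(np.nan_to_num(w[...,2]).astype(np.float32),mu,mv,cv2.INTER_LINEAR)
    im=cv2.remap(c["color"],mu,mv,cv2.INTER_CUBIC)
    return ((hz>lo)&(hz<hi)).astype(np.uint8)*255,im,hz,ax
def collar(c,x,y,ztop=.03):
    for _ in range(2):
        m,im,hz,ax=grid(c,x,y,ztop-.008,ztop+.008)
        cs,h=cv2.findContours(m,cv2.RETR_CCOMP,cv2.CHAIN_APPROX_NONE)
        i=max([k for k in range(len(cs)) if h[0][k][3]<0],key=lambda k:cv2.contourArea(cs[k]))
        hull=cv2.convexHull(cs[i]); M=cv2.moments(hull); cc,cr=M["m10"]/M["m00"],M["m01"]/M["m00"]
        s=ax[1]-ax[0]; x0,y0=x,y; x,y=x+ax[0]+cr*s,y+ax[0]+cc*s
    ch=[k for k in range(len(cs)) if h[0][k][3]==i]; j=max(ch,key=lambda k:cv2.contourArea(cs[k]))
    P=cs[i][:,0].astype(float); t=np.arctan2(P[:,0]-cc,P[:,1]-cr); r=np.hypot(P[:,0]-cc,P[:,1]-cr)
    tt=np.linspace(-np.pi,np.pi,720,endpoint=False); o=np.argsort(t); rr=np.interp(tt,t[o],r[o],period=2*np.pi)
    oc=np.degrees(np.angle(-np.sum(rr*np.exp(8j*tt)))/8) # flats: radius minimum
    H=cs[j][:,0].astype(float); Mh=cv2.moments(cs[j]); hb=np.array([Mh["m01"]/Mh["m00"]-cr,Mh["m10"]/Mh["m00"]-cc])*s
    th=np.arctan2(H[:,0]-cc,H[:,1]-cr); rh=np.hypot(H[:,0]-cc,H[:,1]-cr); o=np.argsort(th); rb=np.interp(tt,th[o],rh[o],period=2*np.pi)
    b1=np.degrees(np.angle(-np.sum(rb*np.exp(1j*tt))))
    oc=oc%45  # flats at oc+45k
    yaw=oc+45*np.round((b1-oc)/45)
    return dict(xy=np.round([x,y],4),size=np.round(np.sqrt(cv2.contourArea(hull)*s*s/.8284),4),flat=round(b1,1),yaw=round((yaw+180)%360-180,1),hole=np.round(hb,4),z=round(float(np.median(hz[m>0])),4)),im,m
E
python3 - <<'E'
from h import *
c=shot("wrist"); ims=[]
for x,y in [(.574,-.356),(.422,-.25),(.456,-.369)]:
    r,im,m=collar(c,x,y); print(r); ims.append(np.vstack([im,cv2.cvtColor(m,8)]))
cv2.imwrite("pics/w1c.png",np.hstack(ims))
E
```

```text
{'xy': array([ 0.5743, -0.3587]), 'size': np.float64(0.0594), 'flat': np.float64(-16.9), 'yaw': np.float64(-2.6), 'hole': array([-0.0029,  0.0012]), 'z': 0.0305}
{'xy': array([ 0.4251, -0.2543]), 'size': np.float64(0.0605), 'flat': np.float64(169.8), 'yaw': np.float64(158.7), 'hole': array([0.0057, 0.0163]), 'z': 0.0301}
{'xy': array([ 0.4567, -0.3711]), 'size': np.float64(0.0601), 'flat': np.float64(-83.9), 'yaw': np.float64(-76.0), 'hole': array([-0.0002,  0.0031]), 'z': 0.0304}
```

View pics/w1c.png

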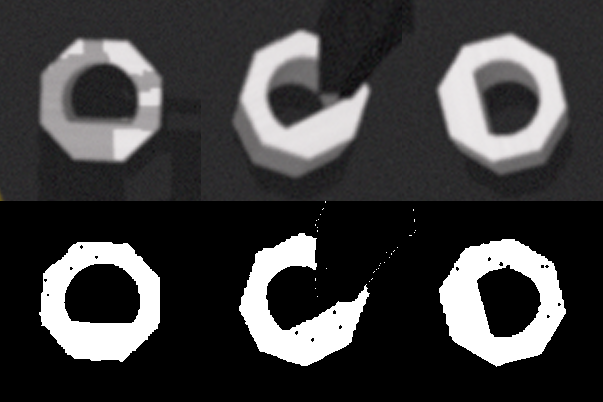

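Rectified crops: the left tile is A with its flat toward +x, the middle tile is B half hidden by a finger, and the right tile is C with its flat toward -y. C is measured cleanly, so I grasp it first.

```bash
python3 - <<'E'
from h import *
print(goto(.4567,-.3711,.021,-76))
c=shot("top"); c["fish"]=0
cv2.imwrite("pics/top1.png",cv2.resize(c["color"],(800,600)))
w=cloud(c); Z=w[...,2]
m=((Z>.006)&(Z<.02)).astype(np.uint8); m[:, :180]=0; m[:,300:]=0
m=m[:300]
n,l,st,ce=cv2.connectedComponentsWithStats(m); k=1+st[1:,4].argmax(); print(st[k],ce[k])
cs,_=cv2.findContours((l==k).astype(np.uint8),cv2.RETR_EXTERNAL,cv2.CHAIN_APPROX_NONE)
P=np.array([onz(c,a,b,.012)[:2] for a,b in cs[0][:,0]])
r=cv2.minAreaRect(P.astype(np.float32)*1000); print(r)
E
```

```text
(array([-2.33,  4.08, 17.88]), np.float64(-13.8))
[ 194  155   95   77 4972] [237.06818182 192.76448109]
((563.0006713867188, -8.678314208984375), (199.31362915039062, 256.7323303222656), 6.193273067474365)
```

View pics/top1.png

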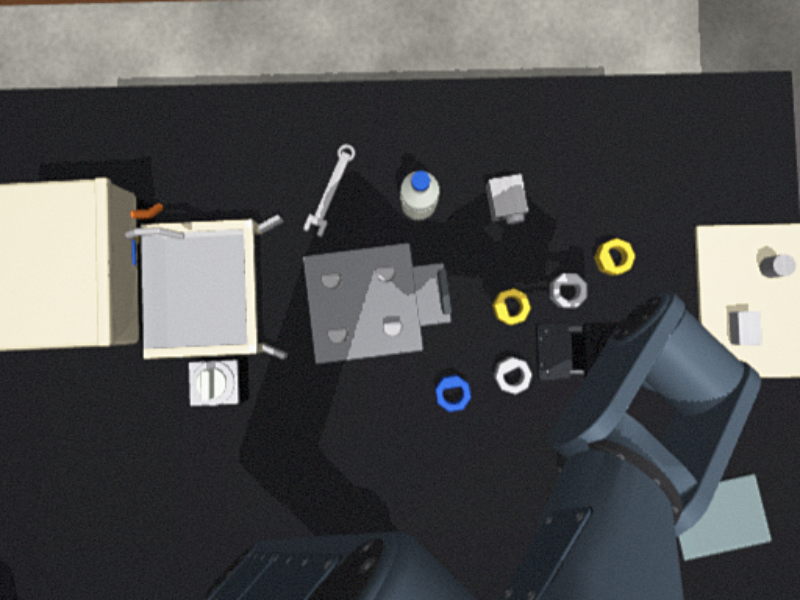

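No fourth collar shows anywhere. The top view has the same three at (569,290), (513,375) and C, now under the gripper. I descend on C and grip it.

```bash
python3 -m pendant '[{"jaw":1,"linear":[-1.17,2.04,1],"twist":0},{"jaw":1,"linear":[-1.16,2.04,1],"twist":0},{"jaw":1,"linear":[0,0,2],"twist":-7},{"jaw":1,"linear":[0,0,2],"twist":-6.8},{"jaw":1,"linear":[0,0,2.5],"twist":0},{"jaw":1,"linear":[0,0,2.5],"twist":0},{"jaw":1,"linear":[0,0,2.5],"twist":0},{"jaw":1,"linear":[0,0,2.2],"twist":0},{"jaw":1,"linear":[0,0,1.2],"twist":0},{"jaw":1,"linear":[0,0,0.6],"twist":0},{"jaw":1,"linear":[0,0,0.38],"twist":0},{"jaw":1,"linear":[0,0,0],"twist":0}]' 30
python3 -m pendant '[{"jaw":0.3,"linear":[0,0,0],"twist":0},{"jaw":0.3,"linear":[0,0,0],"twist":0},{"jaw":0.3,"linear":[0,0,0],"twist":0},{"jaw":0.3,"linear":[0,0,0],"twist":0},{"jaw":0.3,"linear":[0,0,0],"twist":0},{"jaw":0.3,"linear":[0,0,0],"twist":0},{"jaw":0.3,"linear":[0,0,0],"twist":0},{"jaw":0.3,"linear":[0,0,0],"twist":0}]' 30
python3 -c "
from h import *
print(robot.get_obs()['q'])"
```

```text
time: 2.68
position: [0.4568, -0.3715, 0.0212]
tool_rot: [0.993, 0.121, 0.0, 0.0]
ft_force: [0.2, 0.4, 0.3]
grip_width: 0.0868
grip_force: 0.0
time: 3.35
position: [0.4569, -0.3713, 0.0217]
tool_rot: [0.993, 0.121, 0.0, 0.0]
ft_force: [-0.1, 1.3, 5.3]
grip_width: 0.0597
grip_force: 30.0
[-8.72107432e-01  7.94581034e-01  1.66481365e+00  2.64154969e-05
  6.81717150e-01  4.56922459e-01]
```

```bash
python3 -m pendant '[{"jaw":0.3,"linear":[0,0,-2],"twist":0},{"jaw":0.3,"linear":[0,0,-3],"twist":0},{"jaw":0.3,"linear":[0,0,-4],"twist":0},{"jaw":0.3,"linear":[0,0,-4],"twist":0},{"jaw":0.3,"linear":[0,0,-4],"twist":0},{"jaw":0.3,"linear":[0,0,0],"twist":0}]'
python3 -c "
from h import *
print(goto(.575,.03,.2,6.2))"
```

```text
time: 3.85
position: [0.4601, -0.3749, 0.1989]
tool_rot: [0.993, 0.121, 0.004, 0.007]
ft_force: [1.9, -0.8, -0.5]
grip_width: 0.0601
grip_force: 30.0
(array([ 20.86, -36.55,  -0.48]), np.float64(-82.3))
```

```bash
python3 -m pendant '[{"jaw":0.3,"linear":[1.74,-3.05,0],"twist":0},{"jaw":0.3,"linear":[1.74,-3.05,0],"twist":0},{"jaw":0.3,"linear":[1.74,-3.05,0],"twist":0},{"jaw":0.3,"linear":[1.74,-3.05,0],"twist":0},{"jaw":0.3,"linear":[1.74,-3.05,0],"twist":0},{"jaw":0.3,"linear":[1.74,-3.05,0],"twist":0},{"jaw":0.3,"linear":[1.74,-3.05,0],"twist":0},{"jaw":0.3,"linear":[1.74,-3.05,0],"twist":0},{"jaw":0.3,"linear":[1.74,-3.05,0],"twist":0},{"jaw":0.3,"linear":[1.74,-3.05,0],"twist":0},{"jaw":0.3,"linear":[1.74,-3.05,0],"twist":0},{"jaw":0.3,"linear":[1.74,-3.05,0],"twist":0}]'
python3 -m pendant '[{"jaw":0.3,"linear":[0,0,0],"twist":-6.3},{"jaw":0.3,"linear":[0,0,0],"twist":-6.3},{"jaw":0.3,"linear":[0,0,0],"twist":-6.3},{"jaw":0.3,"linear":[0,0,0],"twist":-6.3},{"jaw":0.3,"linear":[0,0,0],"twist":-6.3},{"jaw":0.3,"linear":[0,0,0],"twist":-6.3},{"jaw":0.3,"linear":[0,0,0],"twist":-6.3},{"jaw":0.3,"linear":[0,0,0],"twist":-6.3},{"jaw":0.3,"linear":[0,0,0],"twist":-6.3},{"jaw":0.3,"linear":[0,0,0],"twist":-6.3},{"jaw":0.3,"linear":[0,0,0],"twist":-6.3},{"jaw":0.3,"linear":[0,0,0],"twist":-6.3}]'
python3 -m pendant '[{"jaw":0.3,"linear":[0,0,0],"twist":-6.7},{"jaw":0.3,"linear":[0,0,0],"twist":0},{"jaw":0.3,"linear":[0,0,0],"twist":0}]'
python3 - <<'E'
from h import *
c=shot("wrist"); cv2.imwrite("pics/w2.png",c["color"])
o=robot.get_obs(); print(o["position"],o["tool_rot"],o["grip_width"])
m,im,hz,ax=grid(c,.56,.02,.030,.045,R=.15)
cv2.imwrite("pics/w2g.png",np.hstack([im,cv2.cvtColor(m,8)])[::1])
E
```

```text
time: 4.85
position: [0.5714, 0.0359, 0.1901]
tool_rot: [0.993, 0.121, -0.001, -0.0]
ft_force: [-0.4, -1.4, -1.0]
grip_width: 0.06
grip_force: 30.0
time: 5.85
position: [0.5712, 0.0342, 0.1899]
tool_rot: [0.709, 0.706, -0.001, -0.001]
ft_force: [-0.3, 0.2, -1.3]
grip_width: 0.0597
grip_force: 30.0
time: 6.1
position: [0.5713, 0.0342, 0.1903]
tool_rot: [0.669, 0.743, -0.0, -0.001]
ft_force: [0.0, 1.0, -1.7]
grip_width: 0.0603
grip_force: 30.0
[0.57148925 0.0341692  0.19045493] [ 6.69221835e-01  7.43062447e-01 -3.29690998e-04 -4.76425410e-04] 0.059656575810368415
```

```bash
python3 -c "
import cv2,numpy as np
a=cv2.imread('pics/w2.png');b=cv2.imread('pics/w2g.png');b=cv2.resize(b,(768,384))
cv2.imwrite('pics/w2all.png',cv2.resize(np.hstack([a,b]),(800,240)))"
```

```text
(no output)
```

View pics/w2all.png

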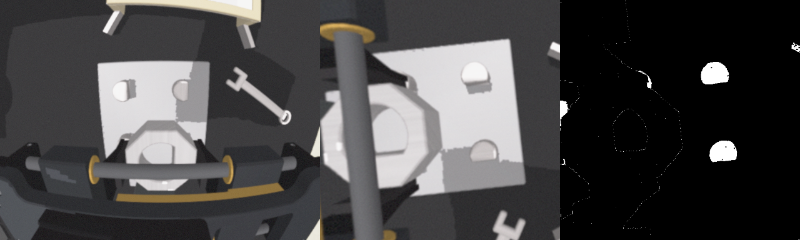

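The wrist picture shows the held collar at (160,160), posts 1 and 2 as clean D shapes at (122,90) and (183,90), and the mouth above. I fit the posts from the height mask.

```bash
cat >> h.py <<'E'
def posts(c,x,y,R=.15,lo=.030,hi=.045):
    m,im,hz,ax=grid(c,x,y,lo,hi,R=R); s=ax[1]-ax[0]; out=[]
    for k in cv2.findContours(m,cv2.RETR_EXTERNAL,cv2.CHAIN_APPROX_NONE)[0]:
        a=cv2.contourArea(k)*s*s*1e6
        if 500<a<1100:
            (u,v),r=cv2.minEnclosingCircle(k); M=cv2.moments(k)
            out.append((np.round([x+ax[0]+v*s,y+ax[0]+u*s],4),round(r*s,4),np.round([x+ax[0]+M["m01"]/M["m00"]*s,y+ax[0]+M["m10"]/M["m00"]*s],4),round(a)))
    return out
E
python3 - <<'E'
from h import *
c=shot("wrist")
for p in posts(c,.56,.02): print(p)
m,im,hz,ax=grid(c,.56,.12,.006,.018,R=.11)
# plate +y edge & slope
w=wcloud(c); ok=(w[...,2]>.006)&(w[...,2]<.018)&(abs(w[...,0]-.55)<.16)&(w[...,1]>-.1)&(w[...,1]<.16)
P=w[ok][:,:2]; e=[]
for xx in np.arange(.48,.62,.005):
    q=P[abs(P[:,0]-xx)<.003]; e.append((xx,q[:,1].max()))
e=np.array(e); k=np.polyfit(e[:,0],e[:,1],1); print("edge yaw",np.degrees(np.arctan(k[0])),k)
e=[]
for yy in np.arange(.03,.1,.004):
    q=P[abs(P[:,1]-yy)<.003]; e.append((yy,q[:,0].max(),q[:,0].min()))
e=np.array(e); k=np.polyfit(e[:,0],e[:,1],1); print("side yaw",-np.degrees(np.arctan(k[0])),k, e[::6])
E
```

```text
(array([0.6018, 0.0739]), np.float64(0.0177), array([0.5997, 0.0741]), 728)
(array([0.5046, 0.0637]), np.float64(0.0176), array([0.5021, 0.0634]), 765)
edge yaw 6.489191491020185 [0.11374452 0.05543497]
side yaw -41.15273552918065 [0.87397775 0.6144941 ] [[0.03       0.65783326 0.45786986]
 [0.054      0.65550906 0.45437637]
 [0.078      0.65244702 0.4524992 ]]
```

```bash
python3 -c "
from h import *
print(goto(.6029,.0743,.055,6.3))"
```

```text
(array([ 3.66,  3.54, 13.56]), np.float64(-0.3))
```

```bash
python3 -m pendant '[{"jaw":0.3,"linear":[1.83,1.77,0],"twist":-0.3},{"jaw":0.3,"linear":[1.83,1.77,0],"twist":0},{"jaw":0.3,"linear":[0,0,3],"twist":0},{"jaw":0.3,"linear":[0,0,3],"twist":0},{"jaw":0.3,"linear":[0,0,3],"twist":0},{"jaw":0.3,"linear":[0,0,2.5],"twist":0},{"jaw":0.3,"linear":[0,0,1],"twist":0},{"jaw":0.3,"linear":[0,0,0],"twist":0},{"jaw":0.3,"linear":[0,0,0],"twist":0}]'
python3 -c "
from h import *
print(goto(.6029,.0743,.034,6.3))"
```

```text
time: 6.95
position: [0.6033, 0.0744, 0.0662]
tool_rot: [0.667, 0.745, -0.0, -0.0]
ft_force: [0.7, -0.1, -0.5]
grip_width: 0.0598
grip_force: 30.0
(array([-0.  , -0.04,  3.22]), np.float64(0.1))
```

```bash
python3 -m pendant '[{"jaw":0.3,"linear":[0,0,0.4],"twist":0},{"jaw":0.3,"linear":[0,0,0.3],"twist":0},{"jaw":0.3,"linear":[0,0,0.2],"twist":0},{"jaw":0.3,"linear":[0,0,0.2],"twist":0},{"jaw":0.3,"linear":[0,0,0.2],"twist":0},{"jaw":0.3,"linear":[0,0,0],"twist":0}]'
python3 -m pendant '[{"jaw":0.3,"linear":[0,0,0.3],"twist":0},{"jaw":0.3,"linear":[0,0,0.3],"twist":0},{"jaw":0.3,"linear":[0,0,0],"twist":0}]'
```

```text
time: 7.45
position: [0.6029, 0.0744, 0.0531]
tool_rot: [0.666, 0.746, -0.0, -0.0]
ft_force: [0.1, 0.4, -1.3]
grip_width: 0.0597
grip_force: 30.0
time: 7.7
position: [0.6026, 0.0744, 0.0465]
tool_rot: [0.666, 0.746, -0.0, -0.0]
ft_force: [0.1, -0.2, -1.6]
grip_width: 0.0598
grip_force: 30.0
```

Going down on the post with no contact force. I seat it and release.

```bash
python3 -m pendant '[{"jaw":0.3,"linear":[0,0,0.4],"twist":0},{"jaw":0.3,"linear":[0,0,0.4],"twist":0},{"jaw":0.3,"linear":[0,0,0.3],"twist":0},{"jaw":0.3,"linear":[0,0,0],"twist":0},{"jaw":0.3,"linear":[0,0,0],"twist":0}]'
python3 -m pendant '[{"jaw":0.9,"linear":[0,0,0],"twist":0},{"jaw":0.95,"linear":[0,0,0],"twist":0},{"jaw":0.95,"linear":[0,0,0],"twist":0},{"jaw":0.95,"linear":[0,0,0],"twist":0},{"jaw":0.95,"linear":[0,0,-1],"twist":0},{"jaw":1,"linear":[0,0,-3],"twist":0},{"jaw":1,"linear":[0,0,-4],"twist":0},{"jaw":1,"linear":[0,0,-4],"twist":0},{"jaw":1,"linear":[0,0,-4],"twist":0},{"jaw":1,"linear":[0,0,0],"twist":0}]'
python3 - <<'E'
from h import *
c=shot("wrist"); m,im,hz,ax=grid(c,.6029,.0743,.03,.055); print("ring z",np.median(hz[im.max(2)>120]))
try:
  r,_,_=collar(c,.6029,.0743,.042); print(r)
except Exception as e: print(e)
t=shot("top"); w=cloud(t); Z=w[...,2]
m=((Z>.02)&(Z<.04)&(w[...,1]<-.18)&(w[...,1]>-.6)&(w[...,0]>.3)).astype(np.uint8)
n,l,st,ce=cv2.connectedComponentsWithStats(m)
for k in range(1,n):
    if st[k,4]>60: u,v=ce[k]; print(np.round(np.nanmean(w[l==k],0),3),t["color"][l==k].mean(0).round(),st[k,4])
print(goto(.574,-.3587,.2,-2.6))
E
```

```text
time: 8.12
position: [0.6028, 0.0744, 0.0358]
tool_rot: [0.666, 0.746, -0.0, -0.0]
ft_force: [0.0, 0.0, -2.2]
grip_width: 0.0599
grip_force: 30.0
time: 8.95
position: [0.6084, 0.0744, 0.2058]
tool_rot: [0.666, 0.746, 0.006, 0.007]
ft_force: [1.4, -0.1, 0.5]
grip_width: 0.087
grip_force: 0.0
ring z 0.012982474
{'xy': array([0.6032, 0.073 ]), 'size': np.float64(0.0606), 'flat': np.float64(-6.4), 'yaw': np.float64(7.0), 'hole': array([-0.0017, -0.0054]), 'z': 0.0424}
[ 0.634 -0.441  0.029] [ 74. 218. 231.] 291
[ 0.577 -0.355  0.029] [218. 215. 215.] 275
[ 0.547 -0.25   0.029] [ 80. 229. 239.] 273
[ 0.425 -0.25   0.029] [223. 220. 221.] 275
(array([-42.69,  -7.89,  -0.06]), np.float64(9.1))
```

```bash
python3 -m pendant '[{"jaw":1,"linear":[-3.55,-0.66,0],"twist":0},{"jaw":1,"linear":[-3.55,-0.66,0],"twist":0},{"jaw":1,"linear":[-3.55,-0.66,0],"twist":0},{"jaw":1,"linear":[-3.55,-0.66,0],"twist":0},{"jaw":1,"linear":[-3.55,-0.66,0],"twist":0},{"jaw":1,"linear":[-3.55,-0.66,0],"twist":0},{"jaw":1,"linear":[-3.55,-0.66,0],"twist":0},{"jaw":1,"linear":[-3.55,-0.66,0],"twist":0},{"jaw":1,"linear":[-3.55,-0.66,0],"twist":0},{"jaw":1,"linear":[-3.55,-0.66,0],"twist":0},{"jaw":1,"linear":[-3.55,-0.66,0],"twist":0},{"jaw":1,"linear":[-3.55,-0.66,0],"twist":0}]'
python3 -m pendant '[{"jaw":1,"linear":[0,0,0],"twist":4.6},{"jaw":1,"linear":[0,0,0],"twist":4.5},{"jaw":1,"linear":[0,0,0],"twist":0},{"jaw":1,"linear":[0,0,0],"twist":0}]'
python3 - <<'E'
from h import *
c=shot("wrist"); cv2.imwrite("pics/w3.png",c["color"])
r,im,m=collar(c,.574,-.3587); print(r); cv2.imwrite("pics/w3c.png",np.hstack([im,cv2.cvtColor(m,8)]))
print(goto(*r["xy"],.021,r["yaw"]))
E
```

```text
time: 10.05
position: [0.5706, -0.3586, 0.194]
tool_rot: [0.666, 0.746, 0.0, -0.002]
ft_force: [0.8, -0.3, -0.2]
grip_width: 0.0866
grip_force: 0.0
time: 10.38
position: [0.5712, -0.3571, 0.1944]
tool_rot: [0.723, 0.691, -0.0, -0.002]
ft_force: [-0.9, 0.2, 0.8]
grip_width: 0.0866
grip_force: 0.0
{'xy': array([ 0.5744, -0.3579]), 'size': np.float64(0.0602), 'flat': np.float64(-12.6), 'yaw': np.float64(-1.2), 'hole': array([-0.0024,  0.0007]), 'z': 0.0306}
(array([-0.12,  0.34, 17.38]), np.float64(-1.3))
```

View pics/w3.png

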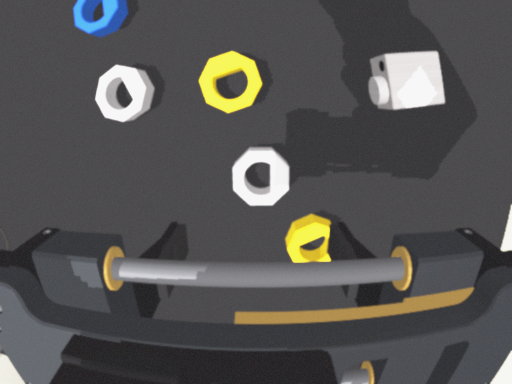

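Collar A is at (261,176) with its flat toward +x. The yellow ones at (231,82) and (312,240) are clear of the fingers, so I descend.

```bash
python3 -m pendant '[{"jaw":1,"linear":[-0.12,0.34,2],"twist":-1.3},{"jaw":1,"linear":[0,0,3],"twist":0},{"jaw":1,"linear":[0,0,3],"twist":0},{"jaw":1,"linear":[0,0,3],"twist":0},{"jaw":1,"linear":[0,0,3],"twist":0},{"jaw":1,"linear":[0,0,1.6],"twist":0},{"jaw":1,"linear":[0,0,1],"twist":0},{"jaw":1,"linear":[0,0,0.5],"twist":0},{"jaw":1,"linear":[0,0,0.2],"twist":0},{"jaw":1,"linear":[0,0,0],"twist":0}]' 30
python3 -m pendant '[{"jaw":0.3,"linear":[0,0,0],"twist":0},{"jaw":0.3,"linear":[0,0,0],"twist":0},{"jaw":0.3,"linear":[0,0,0],"twist":0},{"jaw":0.3,"linear":[0,0,0],"twist":0},{"jaw":0.3,"linear":[0,0,0],"twist":0},{"jaw":0.3,"linear":[0,0,0],"twist":0},{"jaw":0.3,"linear":[0,0,0],"twist":0},{"jaw":0.3,"linear":[0,0,0],"twist":0}]' 30
python3 -m pendant '[{"jaw":0.3,"linear":[0,0,-2],"twist":0},{"jaw":0.3,"linear":[0,0,-3],"twist":0},{"jaw":0.3,"linear":[0,0,-3],"twist":0},{"jaw":0.3,"linear":[0,0,-3],"twist":0},{"jaw":0.3,"linear":[0,0,-3],"twist":0},{"jaw":0.3,"linear":[0,0,-3],"twist":0},{"jaw":0.3,"linear":[0,0,0],"twist":0},{"jaw":0.3,"linear":[0,0,0],"twist":0}]'
python3 -c "
from h import *
print(goto(.505,.03,.2,6.3))"
```

```text
time: 11.27
position: [0.5761, -0.3592, 0.0237]
tool_rot: [0.715, 0.699, 0.0, 0.001]
ft_force: [0.2, -0.0, -0.2]
grip_width: 0.0868
grip_force: 0.0
time: 11.93
position: [0.5755, -0.3593, 0.0237]
tool_rot: [0.715, 0.699, -0.0, 0.0]
ft_force: [-1.8, 0.4, 3.7]
grip_width: 0.0596
grip_force: 30.0
time: 12.6
position: [0.5764, -0.3597, 0.1948]
tool_rot: [0.715, 0.699, 0.0, 0.002]
ft_force: [0.2, -0.1, -2.6]
grip_width: 0.0599
grip_force: 30.0
(array([38.79, -8.05, -0.64]), np.float64(-7.6))
```

```bash
python3 -m pendant '[{"jaw":0.3,"linear":[3.23,-0.67,0],"twist":0},{"jaw":0.3,"linear":[3.23,-0.67,0],"twist":0},{"jaw":0.3,"linear":[3.23,-0.67,0],"twist":0},{"jaw":0.3,"linear":[3.23,-0.67,0],"twist":0},{"jaw":0.3,"linear":[3.23,-0.67,0],"twist":0},{"jaw":0.3,"linear":[3.23,-0.67,0],"twist":0},{"jaw":0.3,"linear":[3.23,-0.67,0],"twist":0},{"jaw":0.3,"linear":[3.23,-0.67,0],"twist":0},{"jaw":0.3,"linear":[3.23,-0.67,0],"twist":0},{"jaw":0.3,"linear":[3.23,-0.67,0],"twist":0},{"jaw":0.3,"linear":[3.23,-0.67,0],"twist":0},{"jaw":0.3,"linear":[3.23,-0.67,0],"twist":0}]'
python3 -m pendant '[{"jaw":0.3,"linear":[0,0,0],"twist":-3.8},{"jaw":0.3,"linear":[0,0,0],"twist":-3.8},{"jaw":0.3,"linear":[0,0,0],"twist":0},{"jaw":0.3,"linear":[0,0,0],"twist":0}]'
python3 - <<'E'
from h import *
c=shot("wrist")
for p in posts(c,.56,.02): print(p)
r,im,m=collar(c,.6029,.0743,.042); print(r)
print(goto(.5035,.0633-.0014,.06,6.3))
E
```

```text
time: 13.6
position: [0.502, 0.032, 0.1909]
tool_rot: [0.716, 0.699, -0.001, -0.002]
ft_force: [0.9, 1.1, -2.2]
grip_width: 0.0599
grip_force: 30.0
time: 13.93
position: [0.5031, 0.0306, 0.1915]
tool_rot: [0.668, 0.744, -0.001, -0.002]
ft_force: [-0.4, 0.0, -2.5]
grip_width: 0.0596
grip_force: 30.0
(array([ 0.6121, -0.0236]), np.float64(0.0189), array([ 0.6094, -0.0234]), 784)
(array([ 0.573 , -0.1248]), np.float64(0.0385), array([ 0.572 , -0.1238]), 739)
(array([ 0.5138, -0.0346]), np.float64(0.0186), array([ 0.5114, -0.0348]), 766)
(array([0.5039, 0.0636]), np.float64(0.0178), array([0.5011, 0.0634]), 747)
{'xy': array([0.6018, 0.0732]), 'size': np.float64(0.0609), 'flat': np.float64(15.9), 'yaw': np.float64(5.6), 'hole': array([-0.0018, -0.0139]), 'z': 0.0422}
(array([ 3.13,  0.38, 13.18]), np.float64(-0.2))
```

```bash
python3 -m pendant '[{"jaw":0.3,"linear":[1.57,0.19,0],"twist":-0.2},{"jaw":0.3,"linear":[1.56,0.19,0],"twist":0},{"jaw":0.3,"linear":[0,0,3],"twist":0},{"jaw":0.3,"linear":[0,0,3],"twist":0},{"jaw":0.3,"linear":[0,0,3],"twist":0},{"jaw":0.3,"linear":[0,0,2],"twist":0},{"jaw":0.3,"linear":[0,0,1],"twist":0},{"jaw":0.3,"linear":[0,0,0],"twist":0},{"jaw":0.3,"linear":[0,0,0],"twist":0}]'
python3 -c "
from h import *
print(goto(.5036,.062,.0365,6.3))"
```

```text
time: 14.73
position: [0.5047, 0.0614, 0.0729]
tool_rot: [0.667, 0.745, -0.0, -0.0]
ft_force: [-1.0, -0.2, -0.2]
grip_width: 0.0597
grip_force: 30.0
(array([ 0.07, -0.1 ,  3.64]), np.float64(0.1))
```

```bash
python3 -m pendant '[{"jaw":0.3,"linear":[0.07,-0.1,0.5],"twist":0},{"jaw":0.3,"linear":[0,0,0.4],"twist":0},{"jaw":0.3,"linear":[0,0,0.3],"twist":0},{"jaw":0.3,"linear":[0,0,0.3],"twist":0},{"jaw":0.3,"linear":[0,0,0.2],"twist":0},{"jaw":0.3,"linear":[0,0,0.2],"twist":0},{"jaw":0.3,"linear":[0,0,0],"twist":0}]'
python3 -m pendant '[{"jaw":0.3,"linear":[0,0,0.3],"twist":0},{"jaw":0.3,"linear":[0,0,0.3],"twist":0},{"jaw":0.3,"linear":[0,0,0],"twist":0}]'
```

```text
time: 15.32
position: [0.5034, 0.0624, 0.0539]
tool_rot: [0.666, 0.746, -0.0, -0.0]
ft_force: [-0.6, 0.8, -1.9]
grip_width: 0.0594
grip_force: 30.0
time: 15.57
position: [0.5033, 0.0624, 0.0477]
tool_rot: [0.666, 0.746, -0.0, -0.0]
ft_force: [-0.1, -0.8, -1.5]
grip_width: 0.0599
grip_force: 30.0
```

```bash
python3 -m pendant '[{"jaw":0.3,"linear":[0,0,0.4],"twist":0},{"jaw":0.3,"linear":[0,0,0.4],"twist":0},{"jaw":0.3,"linear":[0,0,0.3],"twist":0},{"jaw":0.3,"linear":[0,0,0],"twist":0},{"jaw":0.3,"linear":[0,0,0],"twist":0}]'
python3 -m pendant '[{"jaw":0.9,"linear":[0,0,0],"twist":0},{"jaw":0.95,"linear":[0,0,0],"twist":0},{"jaw":0.95,"linear":[0,0,0],"twist":0},{"jaw":0.95,"linear":[0,0,0],"twist":0},{"jaw":0.95,"linear":[0,0,-1],"twist":0},{"jaw":1,"linear":[0,0,-3],"twist":0},{"jaw":1,"linear":[0,0,-4],"twist":0},{"jaw":1,"linear":[0,0,-4],"twist":0},{"jaw":1,"linear":[0,0,-4],"twist":0},{"jaw":1,"linear":[0,0,0],"twist":0}]'
python3 - <<'E'
from h import *
c=shot("wrist")
r,_,_=collar(c,.5036,.0634,.042); print(r)
t=shot("top"); w=cloud(t); Z=w[...,2]
m=((Z>.02)&(Z<.04)&(w[...,1]<-.1)&(w[...,1]>-.6)&(w[...,0]>.3)).astype(np.uint8)
n,l,st,ce=cv2.connectedComponentsWithStats(m)
for k in range(1,n):
    if st[k,4]>60: print(np.round(np.nanmean(w[l==k],0),3),t["color"][l==k].mean(0).round(),st[k,4])
print(goto(.425,-.2543,.2,23))
E
```

```text
time: 15.98
position: [0.5033, 0.0624, 0.0368]
tool_rot: [0.666, 0.746, -0.0, -0.0]
ft_force: [0.5, -0.2, -1.0]
grip_width: 0.0595
grip_force: 30.0
time: 16.82
position: [0.5082, 0.0622, 0.2052]
tool_rot: [0.666, 0.746, 0.005, 0.007]
ft_force: [1.1, 0.5, 0.6]
grip_width: 0.0868
grip_force: 0.0
{'xy': array([0.5033, 0.064 ]), 'size': np.float64(0.0603), 'flat': np.float64(-18.6), 'yaw': np.float64(-38.7), 'hole': array([-0.0144, -0.0008]), 'z': 0.0423}
[ 0.719 -0.243  0.032] [130. 127. 128.] 88
[ 0.635 -0.442  0.029] [ 74. 218. 232.] 292
[ 0.548 -0.25   0.029] [ 80. 229. 239.] 271
[ 0.425 -0.25   0.029] [221. 219. 219.] 279
[ 0.395 -0.141  0.029] [218. 110.  58.] 274
(array([-30.57, -11.46,  -0.06]), np.float64(-16.5))
```

Seated: the top is at 42 mm. On to collar B.

```bash
python3 -m pendant '[{"jaw":1,"linear":[-3.06,-1.15,0],"twist":0},{"jaw":1,"linear":[-3.06,-1.15,0],"twist":0},{"jaw":1,"linear":[-3.06,-1.15,0],"twist":0},{"jaw":1,"linear":[-3.06,-1.15,0],"twist":0},{"jaw":1,"linear":[-3.06,-1.15,0],"twist":0},{"jaw":1,"linear":[-3.06,-1.15,0],"twist":0},{"jaw":1,"linear":[-3.06,-1.15,0],"twist":0},{"jaw":1,"linear":[-3.06,-1.15,0],"twist":0},{"jaw":1,"linear":[-3.06,-1.15,0],"twist":0},{"jaw":1,"linear":[-3.06,-1.15,0],"twist":0}]'
python3 -m pendant '[{"jaw":1,"linear":[0,0,0],"twist":-5.5},{"jaw":1,"linear":[0,0,0],"twist":-5.5},{"jaw":1,"linear":[0,0,0],"twist":-5.5},{"jaw":1,"linear":[0,0,0],"twist":0},{"jaw":1,"linear":[0,0,0],"twist":0}]'
python3 - <<'E'
from h import *
c=shot("wrist")
r,im,m=collar(c,.425,-.2543); print(r); cv2.imwrite("pics/w4c.png",np.hstack([im,cv2.cvtColor(m,8)]))
print(goto(*r["xy"],.021,r["yaw"]))
E
```

```text
time: 17.75
position: [0.4218, -0.255, 0.1954]
tool_rot: [0.666, 0.746, 0.0, -0.002]
ft_force: [0.3, 0.6, -0.3]
grip_width: 0.0869
grip_force: 0.0
time: 18.17
position: [0.4227, -0.2539, 0.1958]
tool_rot: [0.553, 0.833, 0.0, -0.002]
ft_force: [-0.0, -0.1, 0.4]
grip_width: 0.0866
grip_force: 0.0
{'xy': array([ 0.4228, -0.2522]), 'size': np.float64(0.0607), 'flat': np.float64(14.3), 'yaw': np.float64(26.0), 'hole': array([-0.0025, -0.0004]), 'z': 0.0306}
(array([ 0.12,  0.07, 17.51]), np.float64(-3.2))
```

View pics/w4c.png

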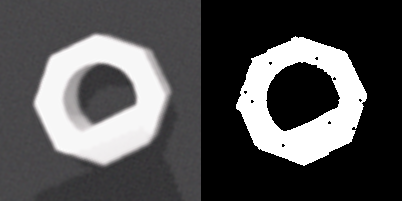

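Collar B's flat runs from (87,130) to (137,103), which puts its direction near 26-28°, in agreement with the fit. I grasp it.

```bash
python3 -m pendant '[{"jaw":1,"linear":[0.12,0.07,2],"twist":-3.2},{"jaw":1,"linear":[0,0,3],"twist":0},{"jaw":1,"linear":[0,0,3],"twist":0},{"jaw":1,"linear":[0,0,3],"twist":0},{"jaw":1,"linear":[0,0,3],"twist":0},{"jaw":1,"linear":[0,0,1.6],"twist":0},{"jaw":1,"linear":[0,0,1],"twist":0},{"jaw":1,"linear":[0,0,0.5],"twist":0},{"jaw":1,"linear":[0,0,0.2],"twist":0},{"jaw":1,"linear":[0,0,0],"twist":0}]' 30
python3 -m pendant '[{"jaw":0.3,"linear":[0,0,0],"twist":0},{"jaw":0.3,"linear":[0,0,0],"twist":0},{"jaw":0.3,"linear":[0,0,0],"twist":0},{"jaw":0.3,"linear":[0,0,0],"twist":0},{"jaw":0.3,"linear":[0,0,0],"twist":0},{"jaw":0.3,"linear":[0,0,0],"twist":0},{"jaw":0.3,"linear":[0,0,0],"twist":0},{"jaw":0.3,"linear":[0,0,0],"twist":0}]' 30
python3 -m pendant '[{"jaw":0.3,"linear":[0,0,-2],"twist":0},{"jaw":0.3,"linear":[0,0,-3],"twist":0},{"jaw":0.3,"linear":[0,0,-3],"twist":0},{"jaw":0.3,"linear":[0,0,-3],"twist":0},{"jaw":0.3,"linear":[0,0,-3],"twist":0},{"jaw":0.3,"linear":[0,0,-3],"twist":0},{"jaw":0.3,"linear":[0,0,0],"twist":0},{"jaw":0.3,"linear":[0,0,0],"twist":0}]'
python3 -c "
from h import *
print(goto(.5145,-.08,.2,6.3))"
```

```text
time: 19.05
position: [0.4241, -0.2534, 0.0244]
tool_rot: [0.529, 0.849, -0.0, 0.0]
ft_force: [-0.0, -0.3, 0.1]
grip_width: 0.0874
grip_force: 0.0
time: 19.72
position: [0.424, -0.2534, 0.0246]
tool_rot: [0.529, 0.849, -0.0, 0.0]
ft_force: [0.5, -0.2, 5.9]
grip_width: 0.0598
grip_force: 30.0
time: 20.38
position: [0.4243, -0.2537, 0.1953]
tool_rot: [0.529, 0.849, -0.0, 0.002]
ft_force: [-0.2, 1.1, -1.5]
grip_width: 0.0601
grip_force: 30.0
(array([11.61, 15.75, -0.49]), np.float64(19.9))
```

```bash
python3 -m pendant '[{"jaw":0.3,"linear":[1.94,2.63,0],"twist":0},{"jaw":0.3,"linear":[1.94,2.63,0],"twist":0},{"jaw":0.3,"linear":[1.94,2.63,0],"twist":0},{"jaw":0.3,"linear":[1.94,2.63,0],"twist":0},{"jaw":0.3,"linear":[1.94,2.63,0],"twist":0},{"jaw":0.3,"linear":[1.94,2.63,0],"twist":0},{"jaw":0.3,"linear":[0,0,0],"twist":6.6},{"jaw":0.3,"linear":[0,0,0],"twist":6.6},{"jaw":0.3,"linear":[0,0,0],"twist":6.7},{"jaw":0.3,"linear":[0,0,0],"twist":0},{"jaw":0.3,"linear":[0,0,0],"twist":0}]'
python3 - <<'E'
from h import *
c=shot("wrist")
for p in posts(c,.56,.0): print(p)
for q in [(.6029,.0743),(.5036,.0634)]:
  try: print(collar(c,*q,.042)[0])
  except Exception as e: print(e)
print(goto(.5145,-.0362-.0014,.07,6.3))
E
```

```text
time: 21.3
position: [0.513, -0.0787, 0.1923]
tool_rot: [0.666, 0.746, -0.001, -0.002]
ft_force: [-0.1, -0.2, -0.5]
grip_width: 0.0598
grip_force: 30.0
(array([ 0.6113, -0.0252]), np.float64(0.0177), array([ 0.6092, -0.0254]), 762)
(array([ 0.5142, -0.0364]), np.float64(0.0176), array([ 0.5119, -0.0367]), 732)
{'xy': array([0.6019, 0.072 ]), 'size': np.float64(0.0613), 'flat': np.float64(12.2), 'yaw': np.float64(6.8), 'hole': array([ 0.0074, -0.0053]), 'z': 0.042}
{'xy': array([0.5031, 0.0629]), 'size': np.float64(0.0602), 'flat': np.float64(14.8), 'yaw': np.float64(6.4), 'hole': array([-0.0039,  0.004 ]), 'z': 0.0421}
(array([ 4.08,  0.63, 12.27]), np.float64(0.1))
```

```bash
python3 -m pendant '[{"jaw":0.3,"linear":[2.04,0.3,0],"twist":0},{"jaw":0.3,"linear":[2.04,0.28,0],"twist":0},{"jaw":0.3,"linear":[0,0,3],"twist":0},{"jaw":0.3,"linear":[0,0,3],"twist":0},{"jaw":0.3,"linear":[0,0,3],"twist":0},{"jaw":0.3,"linear":[0,0,2],"twist":0},{"jaw":0.3,"linear":[0,0,1],"twist":0},{"jaw":0.3,"linear":[0,0,0],"twist":0},{"jaw":0.3,"linear":[0,0,0],"twist":0}]'
python3 -c "
from h import *
print(goto(.514,-.0377,.0372,6.3))"
```

```text
time: 22.1
position: [0.5155, -0.0382, 0.0739]
tool_rot: [0.667, 0.745, -0.0, -0.0]
ft_force: [0.1, -0.4, -1.1]
grip_width: 0.0599
grip_force: 30.0
(array([ 0.07, -0.14,  3.67]), np.float64(-0.0))
```

```bash
python3 -m pendant '[{"jaw":0.3,"linear":[0.07,-0.14,0.5],"twist":0},{"jaw":0.3,"linear":[0,0,0.4],"twist":0},{"jaw":0.3,"linear":[0,0,0.3],"twist":0},{"jaw":0.3,"linear":[0,0,0.3],"twist":0},{"jaw":0.3,"linear":[0,0,0.2],"twist":0},{"jaw":0.3,"linear":[0,0,0.2],"twist":0},{"jaw":0.3,"linear":[0,0,0],"twist":0}]'
python3 -m pendant '[{"jaw":0.3,"linear":[0,0,0.3],"twist":0},{"jaw":0.3,"linear":[0,0,0.3],"twist":0},{"jaw":0.3,"linear":[0,0,0],"twist":0}]'
```

```text
time: 22.68
position: [0.5139, -0.0374, 0.0549]
tool_rot: [0.667, 0.745, -0.0, -0.0]
ft_force: [-0.3, -0.7, -0.6]
grip_width: 0.06
grip_force: 30.0
time: 22.93
position: [0.5137, -0.0374, 0.0486]
tool_rot: [0.668, 0.745, -0.0, -0.0]
ft_force: [-0.8, 0.0, -1.8]
grip_width: 0.0595
grip_force: 30.0
```

```bash
python3 -m pendant '[{"jaw":0.3,"linear":[0,0,0.4],"twist":0},{"jaw":0.3,"linear":[0,0,0.4],"twist":0},{"jaw":0.3,"linear":[0,0,0.3],"twist":0},{"jaw":0.3,"linear":[0,0,0],"twist":0},{"jaw":0.3,"linear":[0,0,0],"twist":0}]'
python3 -m pendant '[{"jaw":0.9,"linear":[0,0,0],"twist":0},{"jaw":0.95,"linear":[0,0,0],"twist":0},{"jaw":0.95,"linear":[0,0,0],"twist":0},{"jaw":0.95,"linear":[0,0,0],"twist":0},{"jaw":0.95,"linear":[0,0,-1],"twist":0},{"jaw":1,"linear":[0,0,-3],"twist":0},{"jaw":1,"linear":[0,0,-4],"twist":0},{"jaw":1,"linear":[0,0,-4],"twist":0},{"jaw":1,"linear":[0,0,-4],"twist":0},{"jaw":1,"linear":[0,0,0],"twist":0}]'
python3 - <<'E'
from h import *
print(goto(.57,.05,.22,6))
c=shot("wrist")
for q in [(.6029,.0743),(.5036,.0634),(.514,-.0365)]:
  try: print(collar(c,*q,.042)[0])
  except Exception as e: print(e)
E
```

```text
time: 23.35
position: [0.5138, -0.0374, 0.0378]
tool_rot: [0.668, 0.745, -0.0, -0.0]
ft_force: [0.5, -0.3, -1.7]
grip_width: 0.0598
grip_force: 30.0
time: 24.18
position: [0.5186, -0.0386, 0.2063]
tool_rot: [0.667, 0.745, 0.004, 0.007]
ft_force: [0.9, -0.3, -0.1]
grip_width: 0.0869
grip_force: 0.0
(array([ 8.23,  6.1 , -1.33]), np.float64(0.3))
{'xy': array([0.6021, 0.0726]), 'size': np.float64(0.0609), 'flat': np.float64(31.1), 'yaw': np.float64(51.3), 'hole': array([ 0.0017, -0.0159]), 'z': 0.042}
{'xy': array([0.503 , 0.0633]), 'size': np.float64(0.0597), 'flat': np.float64(22.4), 'yaw': np.float64(6.6), 'hole': array([-0.0032, -0.0001]), 'z': 0.0421}
{'xy': array([ 0.5138, -0.0358]), 'size': np.float64(0.0607), 'flat': np.float64(-49.7), 'yaw': np.float64(-38.2), 'hole': array([-0.0126, -0.0029]), 'z': 0.0423}
```

All three collars are seated with their tops at 42 mm. Next I look at the machine mouth.

```bash
python3 -m pendant '[{"jaw":1,"linear":[3,1.5,-1],"twist":1.5},{"jaw":1,"linear":[3,1.5,-1],"twist":1.5},{"jaw":1,"linear":[3,1.5,-1],"twist":1.5},{"jaw":1,"linear":[2.5,1,-1],"twist":0},{"jaw":1,"linear":[0,0,0],"twist":0},{"jaw":1,"linear":[0,0,0],"twist":0}]'
python3 - <<'E'
from h import *
c=shot("wrist"); cv2.imwrite("pics/w5.png",c["color"])
m,im,hz,ax=grid(c,.585,.25,.055,.085,R=.17,s=.001)
cv2.imwrite("pics/w5g.png",np.hstack([im,cv2.cvtColor(m,8)]))
m,im,hz,ax=grid(c,.585,.17,.02,.04,R=.17,s=.001); 
cv2.imwrite("pics/w5all.png",np.vstack([cv2.imread("pics/w5g.png"),np.hstack([im,cv2.cvtColor(m,8)])])[:600])
E
```

```text
time: 24.73
position: [0.5601, 0.0824, 0.2375]
tool_rot: [0.695, 0.719, -0.001, -0.0]
ft_force: [-0.6, -1.0, -0.8]
grip_width: 0.0871
grip_force: 0.0
```

View pics/w5all.png

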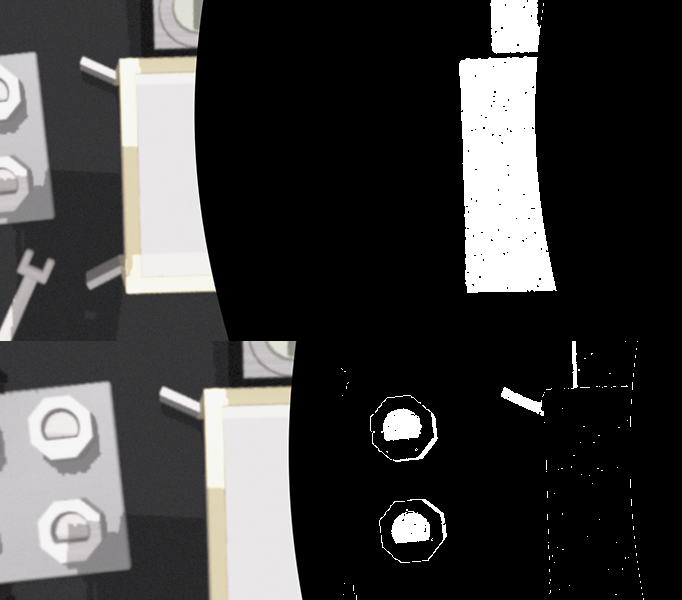

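The mask shows the chamber's front edge (columns 459-466) and both its side ends (rows 60 and 292). I fit them and plan the bar grasp.

```bash
python3 - <<'E'
from h import *
c=shot("wrist")
m,im,hz,ax=grid(c,.585,.25,.062,.08,R=.17,s=.0005)
n,l,st,ce=cv2.connectedComponentsWithStats(cv2.morphologyEx(m,cv2.MORPH_OPEN,np.ones((5,5)))); k=1+st[1:,4].argmax(); M=l==k
print("top z",np.median(hz[M]))
X=.585+ax;Y=.25+ax
rows=[(X[i],Y[np.argmax(M[i])]) for i in range(len(ax)) if M[i].sum()>60]; r=np.array(rows)[25:-25]
k1=np.polyfit(r[:,0],r[:,1],1); 
cols=np.array([(Y[j],X[np.argmax(M[:,j])],X[len(ax)-1-np.argmax(M[::-1,j])]) for j in range(len(ax)) if M[:,j].sum()>420])
j0=cols[5:60]; ka=np.polyfit(j0[:,0],j0[:,1],1);kb=np.polyfit(j0[:,0],j0[:,2],1)
print("front yaw",np.degrees(np.arctan(k1[0])),"sides yaw",-np.degrees(np.arctan(ka[0])),-np.degrees(np.arctan(kb[0])),"x ends",j0[0],j0[-1])
xm=(j0[:,1]+j0[:,2]).mean()/2; print("mouth centre",xm,np.polyval(k1,xm),"width",(j0[:,2]-j0[:,1]).mean())
# pallet bar via top camera
t=shot("top"); w=cloud(t); Z=w[...,2]; b=(Z>.05)&(Z<.075)&(w[...,1]<-.09)&(w[...,1]>-.17)&(abs(w[...,0]-.58)<.08)
print("bar",np.nanmedian(w[b],0),b.sum())
# pallet origin/yaw from posts 1&2 collars
pa=[collar(c,*q,.042)[0] for q in [(.6029,.0743),(.5036,.0634)]]; print(pa)
E
```

```text
top z 0.07074808
front yaw 1.8985996418434146 sides yaw 1.8554697875812622 1.099480993185303 x ends [0.2075 0.474  0.7065] [0.2345 0.4735 0.7055]
mouth centre 0.5897045454545452 0.2019105003963381 width 0.23200909090909094
bar [ 0.57529974 -0.12833998  0.06113256] 153
[{'xy': array([0.6029, 0.0733]), 'size': np.float64(0.0602), 'flat': np.float64(-0.3), 'yaw': np.float64(6.3), 'hole': array([-0.0012, -0.0064]), 'z': 0.0423}, {'xy': array([0.5038, 0.0642]), 'size': np.float64(0.0607), 'flat': np.float64(-151.2), 'yaw': np.float64(-129.5), 'hole': array([-0.0133,  0.0074]), 'z': 0.0422}]
```

```bash
python3 -m pendant '[{"jaw":0.5,"linear":[-3.5,0.2,0],"twist":-5},{"jaw":0.5,"linear":[-3.5,0.2,0],"twist":0},{"jaw":0.5,"linear":[-3.5,0.2,0],"twist":0},{"jaw":0.5,"linear":[-3.5,0.2,0],"twist":0},{"jaw":0.5,"linear":[-3.5,0.2,0],"twist":0},{"jaw":0.5,"linear":[-3.5,0.2,0],"twist":0},{"jaw":0.5,"linear":[0,0,0.6],"twist":-6},{"jaw":0.5,"linear":[0,0,0.6],"twist":-6},{"jaw":0.5,"linear":[0,0,0.6],"twist":-6},{"jaw":0.5,"linear":[0,0,0.6],"twist":-6},{"jaw":0.5,"linear":[0,0,0.6],"twist":-6},{"jaw":0.5,"linear":[0,0,0.6],"twist":-6}]' 30
python3 -m pendant '[{"jaw":0.5,"linear":[0,0,0],"twist":-6},{"jaw":0.5,"linear":[0,0,0],"twist":-6},{"jaw":0.5,"linear":[0,0,0],"twist":-6},{"jaw":0.5,"linear":[0,0,0],"twist":-6},{"jaw":0.5,"linear":[0,0,0],"twist":-6},{"jaw":0.5,"linear":[0,0,0],"twist":-6},{"jaw":0.5,"linear":[0,0,0],"twist":-6},{"jaw":0.5,"linear":[0,0,0],"twist":-6},{"jaw":0.5,"linear":[0,0,0],"twist":-5.5},{"jaw":0.5,"linear":[0,0,0],"twist":0},{"jaw":0.5,"linear":[0,0,0],"twist":0}]'
python3 - <<'E'
from h import *
print(goto(.5752,-.130,.2,96.3))
c=shot("wrist"); w=wcloud(c); Z=w[...,2]; b=(Z>.052)&(Z<.075)&(w[...,1]<-.09)&(w[...,1]>-.17)&(abs(w[...,0]-.575)<.07)
P=w[b][:,:2]; print(P.mean(0),len(P),cv2.minAreaRect((P*1000).astype(np.float32)))
E
```

```text
time: 25.88
position: [0.5927, -0.1277, 0.2009]
tool_rot: [0.4, 0.917, -0.0, -0.001]
ft_force: [0.3, -0.3, -0.1]
grip_width: 0.0435
grip_force: 0.0
time: 26.8
position: [0.5931, -0.1272, 0.2015]
tool_rot: [-0.052, 0.999, 0.0, -0.001]
ft_force: [-0.9, -0.6, 0.6]
grip_width: 0.0432
grip_force: 0.0
(array([ 1.81, -0.09,  0.15]), np.float64(-0.3))
[ 0.57364021 -0.13033384] 1102 ((575.142333984375, -130.4642791748047), (79.79329681396484, 13.493377685546875), 6.37087869644165)
```

```bash
python3 -m pendant '[{"jaw":0.5,"linear":[1.81,-0.13,0],"twist":-0.3},{"jaw":0.5,"linear":[0,0,3],"twist":0},{"jaw":0.5,"linear":[0,0,3],"twist":0},{"jaw":0.5,"linear":[0,0,3],"twist":0},{"jaw":0.5,"linear":[0,0,3],"twist":0},{"jaw":0.5,"linear":[0,0,2],"twist":0},{"jaw":0.5,"linear":[0,0,1.2],"twist":0},{"jaw":0.5,"linear":[0,0,0.6],"twist":0},{"jaw":0.5,"linear":[0,0,0],"twist":0},{"jaw":0.5,"linear":[0,0,0],"twist":0}]' 40
python3 -m pendant '[{"jaw":0,"linear":[0,0,0],"twist":0},{"jaw":0,"linear":[0,0,0],"twist":0},{"jaw":0,"linear":[0,0,0],"twist":0},{"jaw":0,"linear":[0,0,0],"twist":0},{"jaw":0,"linear":[0,0,0],"twist":0},{"jaw":0,"linear":[0,0,0],"twist":0},{"jaw":0,"linear":[0,0,0],"twist":0},{"jaw":0,"linear":[0,0,0],"twist":0}]' 40
python3 - <<'E'
from h import *
# target: pallet yaw 1.7; origin on machine axis with y=.04 ; grip = origin + R(0,-.15)
a=np.radians(1.7); m=np.array([.590,.202]); ey=np.array([-np.sin(a),np.cos(a)])
for s in (-.165,.085): g=m+ey*(s-.15); print(g,goto(*g,robot.get_obs()["position"][2],91.7))
E
```

```text
time: 27.68
position: [0.5769, -0.1299, 0.0448]
tool_rot: [-0.057, 0.998, -0.0, 0.001]
ft_force: [-0.3, -0.3, -0.9]
grip_width: 0.0434
grip_force: 0.0
time: 28.35
position: [0.5766, -0.1297, 0.0446]
tool_rot: [-0.057, 0.998, -0.0, 0.0]
ft_force: [-0.1, -0.2, 3.9]
grip_width: 0.0139
grip_force: 40.0
[ 0.59934487 -0.11286136] (array([-2.45,  1.42,  0.  ]), np.float64(4.8))
[0.59192831 0.13702861] (array([-4.55, 26.33, -0.  ]), np.float64(4.8))
```

The bar is held (13.9 mm). I align the pallet to the machine axis, then check it.

```bash
python3 -m pendant '[{"jaw":0,"linear":[-0.52,0.28,0],"twist":0},{"jaw":0,"linear":[-0.52,0.28,0],"twist":0},{"jaw":0,"linear":[-0.52,0.28,0],"twist":0},{"jaw":0,"linear":[-0.52,0.29,0],"twist":0},{"jaw":0,"linear":[-0.52,0.29,0],"twist":0},{"jaw":0,"linear":[0,0,0],"twist":1.2},{"jaw":0,"linear":[0,0,0],"twist":1.2},{"jaw":0,"linear":[0,0,0],"twist":1.2},{"jaw":0,"linear":[0,0,0],"twist":1.2},{"jaw":0,"linear":[0,0,0],"twist":0},{"jaw":0,"linear":[0,0,0],"twist":0}]' 40
python3 - <<'E'
from h import *
t=shot("top"); w=cloud(t); Z=w[...,2]
m=((Z>.006)&(Z<.02)).astype(np.uint8); m[:,:180]=0; m[:,300:]=0; m=m[:300]
cs,_=cv2.findContours(m,cv2.RETR_EXTERNAL,cv2.CHAIN_APPROX_NONE); k=max(cs,key=cv2.contourArea)
P=np.array([onz(t,a,b,.012)[:2] for a,b in k[:,0]]); print(cv2.minAreaRect((P*1000).astype(np.float32)))
sel=(P[:,1]>P[:,1].max()-.02)
for lo in (.51,): 
  xs=np.arange(.52,.66,.01); e=np.array([(x,P[abs(P[:,0]-x)<.006][:,1].max()) for x in xs]); print("front yaw",np.degrees(np.arctan(np.polyfit(e[:,0],e[:,1],1)[0])))
ys=np.arange(-.04,.11,.01); e=np.array([(y,P[abs(P[:,1]-y)<.006][:,0].max(),P[abs(P[:,1]-y)<.006][:,0].min()) for y in ys])
print("sides",[-np.degrees(np.arctan(np.polyfit(e[:,0],e[:,i],1)[0])) for i in (1,2)],e[0],e[-1])
# machine in same camera: chamber top
M=((Z>.062)&(Z<.08)&(w[...,1]>.19)&(w[...,1]<.39)&(w[...,0]>.46)&(w[...,0]<.73))
for y in (.215,.25,.3,.35,.38):
    q=w[M&(abs(w[...,1]-y)<.006)]; print(y,q[:,0].min().round(4),q[:,0].max().round(4))
E
```

```text
time: 29.27
position: [0.5988, -0.1122, 0.0446]
tool_rot: [-0.018, 1.0, -0.0, -0.002]
ft_force: [-3.0, -1.1, 8.0]
grip_width: 0.0137
grip_force: 40.4
((653.9649658203125, 55.18914794921875), (181.8972625732422, 368.7131042480469), 67.2357406616211)
front yaw 3.7197631937370037
sides [np.float64(-45.449235562273124), np.float64(52.039578414364286)] [-0.04        0.69302953  0.64632207] [0.1        0.74850252 0.48739542]
0.215 0.489 0.7083
0.25 0.5005 0.7059
0.3 0.5177 0.7045
0.35 0.5187 0.7023
0.38 0.4977 0.703
```

```bash
cat > chk.py <<'E'
from h import *
import sys
def chk(s,yaw=1.7,mx=.590,my=.202):
    a=np.radians(yaw); m=np.array([mx,my]); R=np.array([[np.cos(a),-np.sin(a)],[np.sin(a),np.cos(a)]])
    c=shot("wrist"); t=shot("top"); wc=wcloud(c); wt=cloud(t)
    for n,p in dict(p1=(-.05,.05),p2=(.05,.05),p3=(-.05,-.05)).items():
        q=m+R@np.array([p[0],p[1]+s]); 
        for nm,w in (("wrist",wc),("top",wt)):
            b=(abs(w[...,2]-.042)<.006)&(np.hypot(w[...,0]-q[0],w[...,1]-q[1])<.05)
            if b.sum()>80:
                (u,v),r=cv2.minEnclosingCircle((w[b][:,:2]*1000).astype(np.float32)); d=R.T@(np.array([u,v])/1000-q)*1000; print(n,nm,"err pallet axes mm",d.round(1),"r",round(r,1),b.sum())
if __name__=="__main__": chk(float(sys.argv[1]))
E
python3 chk.py -.165
```

```text
p1 wrist err pallet axes mm [ -3.1 -20.4] r 24.1 427
p1 top err pallet axes mm [-7.4  0.3] r 32.1 338
p2 top err pallet axes mm [-7.6  1.3] r 31.5 328
p3 wrist err pallet axes mm [-6.6 -0.6] r 32.9 6905
```

```bash
cat > edge.py <<'E'
from h import *
o=robot.get_obs(); c=shot("wrist"); w=wcloud(c); y0=o["position"][1]
b=(w[...,2]>.006)&(w[...,2]<.018)&(w[...,0]>.44)&(w[...,0]<.60)&(w[...,1]>y0+.06)&(w[...,1]<y0+.24); P=w[b][:,:2]
e=np.array([(y,P[abs(P[:,1]-y)<.002][:,0].min()) for y in np.arange(y0+.06,y0+.24,.003) if (abs(P[:,1]-y)<.002).sum()>3])
k=np.polyfit(e[:,0],e[:,1],1); r=e[:,1]-np.polyval(k,e[:,0]); g=abs(r)<.0015
if g.sum()>5: k=np.polyfit(e[g,0],e[g,1],1)
yaw=-np.degrees(np.arctan(k[0])); print("edge yaw",yaw,g.sum(),len(e),"range",e[g,0].min(),e[g,0].max(),"x at first/last",np.polyval(k,e[g,0].min()),np.polyval(k,e[g,0].max()))
ym=e[g,0].mean(); a=np.radians(1.7); ax=.590-np.tan(a)*(ym-.202); print("centre err x mm at y",ym,1000*(np.polyval(k,ym)+.1/np.cos(np.radians(yaw))-ax)); print(e[::6].round(4).tolist())
E
python3 edge.py
```

```text
edge yaw -21.249735099237668 2 56 range -0.004248093769858505 -0.001248093769858502 x at first/last 0.48988062479404276 0.49104724502191915
centre err x mm at y -0.0027480937698585034 1.682191838212943
[[-0.0522, 0.4933], [-0.0342, 0.4921], [-0.0162, 0.4911], [0.0018, 0.4904], [0.0198, 0.4892], [0.0378, 0.488], [0.0558, 0.4868], [0.0738, 0.4863], [0.0918, 0.5689], [0.1098, 0.5852]]
```

```bash
sed -i 's/y0+.24/y0+.18/g' edge.py
python3 -m pendant '[{"jaw":0,"linear":[-0.15,0,0],"twist":0.9},{"jaw":0,"linear":[-0.15,0,0],"twist":0.9},{"jaw":0,"linear":[0,0.3,0],"twist":0},{"jaw":0,"linear":[0,0.3,0],"twist":0},{"jaw":0,"linear":[0,0,0],"twist":0},{"jaw":0,"linear":[0,0,0],"twist":0}]' 50
python3 edge.py
```

```text
time: 29.97
position: [0.602, -0.1067, 0.0446]
tool_rot: [-0.002, 1.0, -0.001, -0.002]
ft_force: [-3.9, -1.3, 5.7]
grip_width: 0.0143
grip_force: 50.2
edge yaw 1.7281306041044209 40 40 range -0.046710113364200834 0.07028988663579927 x at first/last 0.4984822845374617 0.49495231047622457
centre err x mm at y 0.011789886635799218 1.117496392653794
[[-0.0467, 0.4987], [-0.0287, 0.4982], [-0.0107, 0.4973], [0.0073, 0.4968], [0.0253, 0.496], [0.0433, 0.4955], [0.0613, 0.4952]]
```

```bash
python3 -m pendant '[{"jaw":0,"linear":[0.03,1,0],"twist":0},{"jaw":0,"linear":[0.03,1,0],"twist":0},{"jaw":0,"linear":[0.03,1,0],"twist":0},{"jaw":0,"linear":[0.03,1,0],"twist":0},{"jaw":0,"linear":[0.03,1,0],"twist":0},{"jaw":0,"linear":[0,0,0],"twist":0},{"jaw":0,"linear":[0,0,0],"twist":0}]' 50
python3 edge.py
```

```text
time: 30.6
position: [0.6028, -0.0557, 0.0446]
tool_rot: [0.0, 1.0, 0.0, 0.001]
ft_force: [1.2, 4.2, 4.0]
grip_width: 0.0137
grip_force: 50.0
edge yaw 0.4156771600947672 40 40 range 0.004313611962196574 0.12131361196219659 x at first/last 0.5010820598385449 0.5002332175427419
centre err x mm at y 0.06281361196219656 6.529314893361948
[[0.0043, 0.5012], [0.0223, 0.5008], [0.0403, 0.501], [0.0583, 0.5012], [0.0763, 0.5001], [0.0943, 0.5003], [0.1123, 0.5004]]
```

```bash
python3 -m pendant '[{"jaw":0,"linear":[0,-1,0],"twist":0},{"jaw":0,"linear":[0.1,-1,0],"twist":-0.4},{"jaw":0,"linear":[0.1,-0.5,0],"twist":-0.4},{"jaw":0,"linear":[0.1,0,0],"twist":-0.4},{"jaw":0,"linear":[0.1,0.5,0],"twist":0},{"jaw":0,"linear":[0.03,0.5,0],"twist":0},{"jaw":0,"linear":[0,0,0],"twist":0},{"jaw":0,"linear":[0,0,0],"twist":0}]' 50
python3 edge.py
```

```text
time: 31.32
position: [0.5985, -0.0726, 0.0446]
tool_rot: [-0.01, 1.0, -0.001, 0.001]
ft_force: [1.9, -3.8, 3.7]
grip_width: 0.0139
grip_force: 50.0
edge yaw 1.1382686616862319 40 40 range -0.012566214501268783 0.10443378549873118 x at first/last 0.4951670604805959 0.4928423699343546
centre err x mm at y 0.04593378549873121 -0.6074846973712633
[[-0.0126, 0.4953], [0.0054, 0.4947], [0.0234, 0.4945], [0.0414, 0.4941], [0.0594, 0.4937], [0.0774, 0.4934], [0.0954, 0.4929]]
```

```bash
python3 -m pendant '[{"jaw":0,"linear":[0.01,1,0],"twist":-0.3},{"jaw":0,"linear":[0.01,1,0],"twist":0},{"jaw":0,"linear":[0.01,1,0],"twist":0},{"jaw":0,"linear":[0.01,1,0],"twist":0},{"jaw":0,"linear":[0,0,0],"twist":0},{"jaw":0,"linear":[0,0,0],"twist":0}]' 50
python3 edge.py
```

```text
time: 31.87
position: [0.5962, -0.0308, 0.0446]
tool_rot: [-0.013, 1.0, 0.0, 0.0]
ft_force: [1.5, 1.3, 7.0]
grip_width: 0.0135
grip_force: 50.0
edge yaw 1.6295852660049563 40 40 range 0.02924896526243439 0.1462489652624345 x at first/last 0.49262243906610914 0.4892938709806496
centre err x mm at y 0.08774896526243445 -2.392276578589758
[[0.0292, 0.4926], [0.0472, 0.492], [0.0652, 0.4916], [0.0832, 0.4911], [0.1012, 0.4907], [0.1192, 0.4901], [0.1372, 0.4896]]
```

```bash
python3 -m pendant '[{"jaw":0,"linear":[-0.05,0.8,0],"twist":0},{"jaw":0,"linear":[-0.05,0.8,0],"twist":0},{"jaw":0,"linear":[-0.05,0.8,0],"twist":0},{"jaw":0,"linear":[-0.03,0.8,0],"twist":0},{"jaw":0,"linear":[0,0.8,0],"twist":0},{"jaw":0,"linear":[0,0,0],"twist":0}]' 50
python3 edge.py
```

```text
time: 32.42
position: [0.5969, 0.0088, 0.0446]
tool_rot: [-0.014, 1.0, -0.0, -0.0]
ft_force: [1.0, -2.2, 6.0]
grip_width: 0.0138
grip_force: 50.0
edge yaw 11.805856246332302 7 40 range 0.09283669943434578 0.17983669943434585 x at first/last 0.49384965810212633 0.4756651305330638
centre err x mm at y 0.11169384229148867 -0.6109740913629036
[[0.0688, 0.4932], [0.0868, 0.4926], [0.1048, 0.4924], [0.1228, 0.4917], [0.1408, 0.4905], [0.1588, 0.4637], [0.1768, 0.4734]]
```

```bash
python3 -m pendant '[{"jaw":0,"linear":[0,1,0],"twist":0},{"jaw":0,"linear":[0,1,0],"twist":0},{"jaw":0,"linear":[0,1,0],"twist":0},{"jaw":0,"linear":[0,1,0],"twist":0},{"jaw":0,"linear":[0,1,0],"twist":0},{"jaw":0,"linear":[0,0,0],"twist":0}]' 50
python3 -m pendant '[{"jaw":0,"linear":[0,1,0],"twist":0},{"jaw":0,"linear":[0,1,0],"twist":0},{"jaw":0,"linear":[0,1,0],"twist":0},{"jaw":0,"linear":[0,1,0],"twist":0},{"jaw":0,"linear":[0,0,0],"twist":0},{"jaw":0,"linear":[0,0,0],"twist":0}]'
```

```text
time: 32.97
position: [0.5955, 0.0593, 0.0445]
tool_rot: [-0.014, 1.0, -0.0, -0.0]
ft_force: [0.4, -0.5, 7.1]
grip_width: 0.014
grip_force: 50.0
time: 33.47
position: [0.5944, 0.0991, 0.0446]
tool_rot: [-0.013, 1.0, 0.0, -0.0]
ft_force: [-0.0, -0.7, 6.4]
grip_width: 0.0135
grip_force: 50.0
```

```bash
python3 -m pendant '[{"jaw":0,"linear":[0,1,0],"twist":0},{"jaw":0,"linear":[0,1,0],"twist":0},{"jaw":0,"linear":[0,0.6,0],"twist":0},{"jaw":0,"linear":[0,0.4,0],"twist":0},{"jaw":0,"linear":[0,0.2,0],"twist":0},{"jaw":0,"linear":[0,0,0],"twist":0},{"jaw":0,"linear":[0,0,0],"twist":0}]'
python3 -m pendant '[{"jaw":0,"linear":[0,0.2,0],"twist":0},{"jaw":0,"linear":[0,0.2,0],"twist":0},{"jaw":0,"linear":[0,0,0],"twist":0},{"jaw":0,"linear":[0,0,0],"twist":0}]'
```

```text
time: 34.05
position: [0.5936, 0.1295, 0.0446]
tool_rot: [-0.014, 1.0, -0.001, -0.0]
ft_force: [-0.1, -4.6, 8.0]
grip_width: 0.0137
grip_force: 49.9
time: 34.38
position: [0.5935, 0.133, 0.0446]
tool_rot: [-0.014, 1.0, -0.001, -0.001]
ft_force: [1.1, -6.2, 7.8]
grip_width: 0.0138
grip_force: 50.0
```

```bash
python3 -m pendant '[{"jaw":0,"linear":[0,0.2,0],"twist":0},{"jaw":0,"linear":[0,0.2,0],"twist":0},{"jaw":0,"linear":[0,0,0],"twist":0},{"jaw":0,"linear":[0,0,0],"twist":0}]'
python3 -m pendant '[{"jaw":0,"linear":[0,0.2,0],"twist":0},{"jaw":0,"linear":[0,0.15,0],"twist":0},{"jaw":0,"linear":[0,0,0],"twist":0},{"jaw":0,"linear":[0,0,0],"twist":0}]'
```

```text
time: 34.72
position: [0.5933, 0.1369, 0.0446]
tool_rot: [-0.014, 1.0, -0.001, -0.001]
ft_force: [0.1, -5.9, 6.6]
grip_width: 0.0136
grip_force: 50.0
time: 35.05
position: [0.5931, 0.1379, 0.0446]
tool_rot: [-0.014, 1.0, -0.003, -0.001]
ft_force: [-0.7, -14.7, 7.6]
grip_width: 0.0138
grip_force: 50.0
```

Contact comes at the expected position. One more small push, then release the bar and rise.

```bash
python3 -m pendant '[{"jaw":0,"linear":[0,0.2,0],"twist":0},{"jaw":0,"linear":[0,0.1,0],"twist":0},{"jaw":0,"linear":[0,0,0],"twist":0},{"jaw":0,"linear":[0,0,0],"twist":0}]'
python3 -m pendant '[{"jaw":0,"linear":[0,-0.25,0],"twist":0},{"jaw":0.5,"linear":[0,0,0],"twist":0},{"jaw":0.5,"linear":[0,0,0],"twist":0},{"jaw":0.5,"linear":[0,0,0],"twist":0},{"jaw":0.5,"linear":[0,0,0],"twist":0},{"jaw":0.5,"linear":[0,0,0],"twist":0},{"jaw":0.5,"linear":[0,0,-2],"twist":0},{"jaw":0.5,"linear":[0,0,-3],"twist":0},{"jaw":0.5,"linear":[0,0,-4],"twist":0},{"jaw":0.5,"linear":[0,0,-4],"twist":0},{"jaw":0.5,"linear":[0,0,-4],"twist":0},{"jaw":0.5,"linear":[0,0,0],"twist":0}]'
python3 - <<'E'
from h import *
c=shot("wrist"); w=wcloud(c); Z=w[...,2]; b=(Z>.05)&(Z<.068)&(w[...,1]<.16)&(w[...,1]>.11)&(abs(w[...,0]-.59)<.06)
P=w[b][:,:2]; print(len(P),cv2.minAreaRect((P*1000).astype(np.float32)))
t=shot("top"); w=cloud(t); Z=w[...,2]
cv2.imwrite("pics/top3.png",cv2.resize(t["color"][100:290,70:320],(800,608))[:600])
s=(Z>.09)&(Z<.12)&(abs(w[...,0]-.43)<.06)&(abs(w[...,1]-.27)<.06); P=w[s][:,:2]; print("bar",len(P),P.mean(0) if len(P) else 0,cv2.minAreaRect((P*1000).astype(np.float32)) if len(P) else 0)
E
```

```text
time: 35.38
position: [0.5924, 0.1382, 0.0446]
tool_rot: [-0.014, 1.0, -0.005, -0.002]
ft_force: [-2.2, -23.7, 9.4]
grip_width: 0.0138
grip_force: 50.1
time: 36.38
position: [0.5983, 0.1437, 0.2225]
tool_rot: [-0.013, 1.0, 0.0, 0.008]
ft_force: [1.0, 0.2, -0.1]
grip_width: 0.0435
grip_force: 0.0
967 ((590.3961181640625, 137.19285583496094), (80.315185546875, 13.512104988098145), 1.6145381927490234)
bar 0 0 0
```

View pics/top3.png

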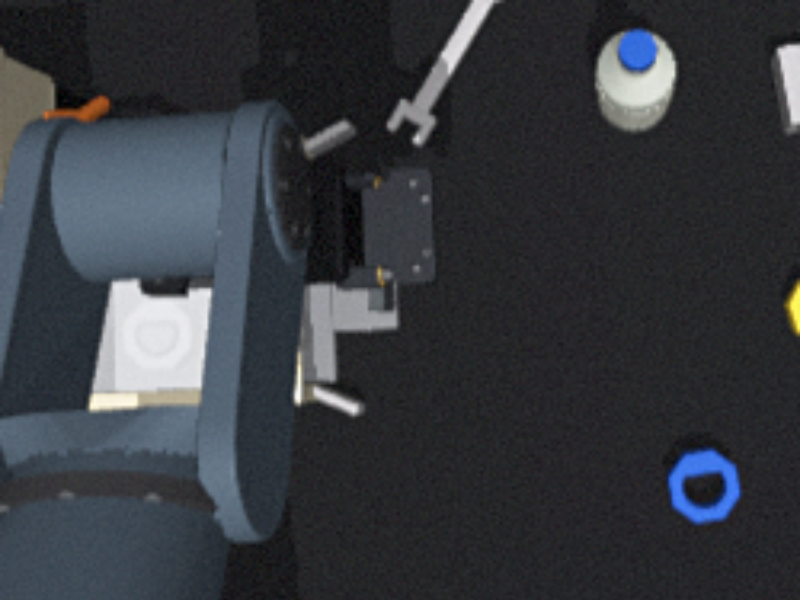

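The bar sits at (0.5904, 0.1372) with yaw 1.6°, so the pallet is home. The top view shows the plate in the chamber and the tongue out at (350,310). On to the switch.

```bash
python3 -m pendant '[{"jaw":0.5,"linear":[0,0,-2],"twist":0},{"jaw":0.5,"linear":[2.5,1.6,0],"twist":0},{"jaw":0.5,"linear":[2.5,1.6,0],"twist":0},{"jaw":0.5,"linear":[2.5,1.6,0],"twist":0},{"jaw":0.5,"linear":[2.5,1.6,0],"twist":0},{"jaw":0.5,"linear":[2.5,1.6,0],"twist":0},{"jaw":0.5,"linear":[2.5,1.6,0],"twist":0},{"jaw":0.5,"linear":[2.3,1.2,0],"twist":0},{"jaw":0.5,"linear":[0,0,0],"twist":0},{"jaw":0.5,"linear":[0,0,0],"twist":0}]'
python3 - <<'E'
from h import *
c=shot("wrist"); w=wcloud(c); Z=w[...,2]; b=(Z>.095)&(Z<.115)&(abs(w[...,0]-.422)<.06)&(abs(w[...,1]-.275)<.06)
P=w[b]; print(len(P),np.median(P[:,2]) if len(P) else 0)
r=cv2.minAreaRect((P[:,:2]*1000).astype(np.float32)); print(r,P[:,:2].mean(0))
B=cv2.boxPoints(r); print(B.tolist())
m,im,hz,ax=grid(c,.422,.275,.095,.115,R=.07); cv2.imwrite("pics/sw.png",np.hstack([im,cv2.cvtColor(m,8)]))
print(goto(.422,.277,.098,91.7))
E
```

```text
time: 37.32
position: [0.4153, 0.2464, 0.2324]
tool_rot: [-0.014, 1.0, -0.001, -0.002]
ft_force: [0.2, 0.5, 0.6]
grip_width: 0.0434
grip_force: 0.0
675 0.10527838898311637
((421.9000244140625, 277.5904541015625), (48.73091125488281, 13.240816116333008), 0.24590815603733063) [0.42001651 0.27709478]
[[397.5063781738281, 284.1062316894531], [397.5632019042969, 270.8655090332031], [446.2936706542969, 271.0746765136719], [446.2368469238281, 284.3153991699219]]
(array([-0.62,  3.08, 13.48]), np.float64(-0.2))
```

View pics/sw.png

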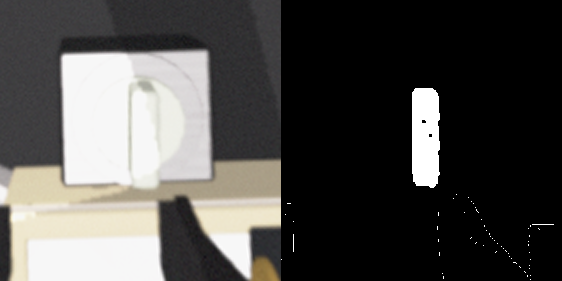

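The switch bar is the white strip at (425,137) in the mask, lying along world x and centred at (0.4219, 0.2776). I grip it across its thickness.

```bash
python3 -m pendant '[{"jaw":0.5,"linear":[-0.31,1.55,0],"twist":0.6},{"jaw":0.5,"linear":[-0.31,1.55,0],"twist":0},{"jaw":0.5,"linear":[0,0,3],"twist":0},{"jaw":0.5,"linear":[0,0,3],"twist":0},{"jaw":0.5,"linear":[0,0,3],"twist":0},{"jaw":0.5,"linear":[0,0,2],"twist":0},{"jaw":0.5,"linear":[0,0,1],"twist":0},{"jaw":0.5,"linear":[0,0,0.6],"twist":0},{"jaw":0.5,"linear":[0,0,0],"twist":0},{"jaw":0.5,"linear":[0,0,0],"twist":0}]' 20
python3 -c "
from h import *
print(goto(.4219,.2776,.1035,91))"
```

```text
time: 38.2
position: [0.4245, 0.2772, 0.1084]
tool_rot: [-0.007, 1.0, 0.0, 0.0]
ft_force: [0.8, -0.1, 0.4]
grip_width: 0.0435
grip_force: 0.0
(array([0.26, 0.04, 0.49]), np.float64(-0.2))
```

```bash
python3 -m pendant '[{"jaw":0.5,"linear":[0.26,0.04,0.25],"twist":0},{"jaw":0.5,"linear":[0,0,0.2],"twist":0},{"jaw":0,"linear":[0,0,0],"twist":0},{"jaw":0,"linear":[0,0,0],"twist":0},{"jaw":0,"linear":[0,0,0],"twist":0},{"jaw":0,"linear":[0,0,0],"twist":0},{"jaw":0,"linear":[0,0,0],"twist":0},{"jaw":0,"linear":[0,0,0],"twist":0}]' 20
python3 -m pendant '[{"jaw":0,"linear":[0,0,0],"twist":5},{"jaw":0,"linear":[0,0,0],"twist":5},{"jaw":0,"linear":[0,0,0],"twist":5},{"jaw":0,"linear":[0,0,0],"twist":5},{"jaw":0,"linear":[0,0,0],"twist":5},{"jaw":0,"linear":[0,0,0],"twist":5},{"jaw":0,"linear":[0,0,0],"twist":0}]'
python3 -m pendant '[{"jaw":0,"linear":[0,0,0],"twist":5},{"jaw":0,"linear":[0,0,0],"twist":5},{"jaw":0,"linear":[0,0,0],"twist":5},{"jaw":0,"linear":[0,0,0],"twist":5},{"jaw":0,"linear":[0,0,0],"twist":5},{"jaw":0,"linear":[0,0,0],"twist":5},{"jaw":0,"linear":[0,0,0],"twist":4},{"jaw":0,"linear":[0,0,0],"twist":0},{"jaw":0,"linear":[0,0,0],"twist":0}]'
python3 -c "
from h import *
o=robot.get_obs();print(o['moment'],o['q'])"
```

```text
time: 38.87
position: [0.421, 0.2781, 0.1038]
tool_rot: [-0.007, 1.0, 0.001, 0.0]
ft_force: [0.7, 1.0, 1.1]
grip_width: 0.014
grip_force: 20.0
time: 39.45
position: [0.4212, 0.2787, 0.1038]
tool_rot: [0.253, 0.967, 0.001, 0.0]
ft_force: [0.0, 5.1, -0.1]
grip_width: 0.0137
grip_force: 20.0
time: 40.2
position: [0.4218, 0.2792, 0.1039]
tool_rot: [0.524, 0.852, 0.002, 0.0]
ft_force: [-0.2, 6.3, -1.2]
grip_width: 0.014
grip_force: 20.0
[ 1.16853911 -0.01868604 -0.0745224 ] [ 0.36224014  0.58539109  1.84950335  0.00353747  0.70352303 -0.10916161]
```

```bash
python3 -m pendant '[{"jaw":0,"linear":[0,0,0],"twist":3},{"jaw":0,"linear":[0,0,0],"twist":3},{"jaw":0,"linear":[0,0,0],"twist":0},{"jaw":0,"linear":[0,0,0],"twist":0}]'
python3 -m pendant '[{"jaw":0,"linear":[0,0,0],"twist":2},{"jaw":0,"linear":[0,0,0],"twist":2},{"jaw":0,"linear":[0,0,0],"twist":0},{"jaw":0,"linear":[0,0,0],"twist":0}]'
python3 -c "
from h import *
o=robot.get_obs();print(o['moment'])"
```

```text
time: 40.53
position: [0.4219, 0.2791, 0.1039]
tool_rot: [0.566, 0.824, 0.002, 0.0]
ft_force: [-0.2, 7.0, -0.5]
grip_width: 0.014
grip_force: 20.2
time: 40.87
position: [0.4222, 0.2787, 0.1039]
tool_rot: [0.594, 0.804, 0.002, 0.001]
ft_force: [0.1, 5.3, -0.8]
grip_width: 0.0149
grip_force: 20.9
[ 0.90478663 -0.23762868  0.47913322]
```

The moment rises to 0.48 N m and the jaws are being spread, so the switch is at its end stop. I release, retreat and check.

```bash
python3 -m pendant '[{"jaw":0,"linear":[0,0,0],"twist":-2},{"jaw":0.5,"linear":[0,0,0],"twist":0},{"jaw":0.5,"linear":[0,0,0],"twist":0},{"jaw":0.5,"linear":[0,0,0],"twist":0},{"jaw":0.5,"linear":[0,0,0],"twist":0},{"jaw":0.5,"linear":[0,0,-1],"twist":0},{"jaw":0.5,"linear":[0,0,-3],"twist":0},{"jaw":0.5,"linear":[0,0,-4],"twist":0},{"jaw":0.5,"linear":[0,0,-4],"twist":0},{"jaw":0.5,"linear":[-1,0,0],"twist":0},{"jaw":0.5,"linear":[-1,0,0],"twist":0},{"jaw":0.5,"linear":[0,0,0],"twist":0}]'
python3 - <<'E'
from h import *
c=shot("wrist"); w=wcloud(c); Z=w[...,2]; b=(Z>.095)&(Z<.115)&(abs(w[...,0]-.422)<.035)&(abs(w[...,1]-.277)<.035)
P=w[b]; print(len(P),cv2.minAreaRect((P[:,:2]*1000).astype(np.float32)))
d=P[:,:2]-P[:,:2].mean(0); u=np.linalg.svd(d,full_matrices=False)[2][0]; print("bar angle",np.degrees(np.arctan2(u[1],u[0]))%180)
b=(Z>.05)&(Z<.068)&(w[...,1]<.16)&(w[...,1]>.11)&(abs(w[...,0]-.59)<.06); P=w[b]
if len(P)>50: print(len(P),cv2.minAreaRect((P[:,:2]*1000).astype(np.float32)))
cv2.imwrite("pics/end.png",c["color"])
E
```

```text
time: 41.87
position: [0.4274, 0.257, 0.224]
tool_rot: [0.582, 0.813, -0.0, 0.0]
ft_force: [-0.4, 1.0, -1.5]
grip_width: 0.0436
grip_force: 0.0
806 ((422.58660888671875, 277.7059326171875), (14.009465217590332, 49.968753814697266), 22.715614318847656)
bar angle 112.93511376021084
```

View pics/end.png

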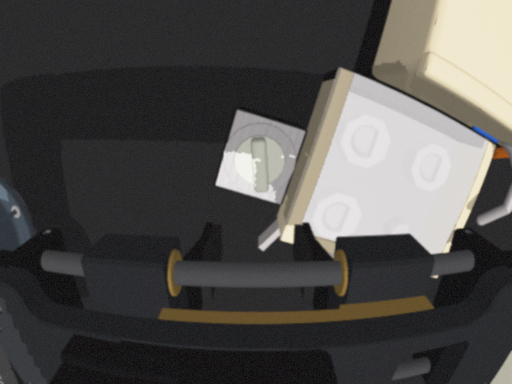

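The bar has turned 68.8° from the machine axis, which is 1.2 rad. All three collars show flat under the clear roof at (365,140), (431,166) and (337,213). I hand in.

```bash
python3 -c "
from rig import robot
print(robot.hand_in())"
```

```text
the job is handed in; nothing more can be done
None
```

The job is handed in: I found three collars on the bench and seated them on posts 1, 2 and 3, the pallet is home against the stop, and the switch is at its clockwise end stop; the hand-in gave no verdict.

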